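# Load a valve hanger into the trainer rail and bolt it in

### The job

Take the valve hanger with the yellow grip off its parking post, lead its foot into the open end of the slotted rail and slide it in until its black bumper meets the blue end stop; seat it there with a short steady push of about 15 N, without ever ramming the rail or the stop. Let go of it there, then push the red-knobbed bolt fully across the slot behind it. Leave the hanger with the blue grip where it is.

Things in the scene. Friction and masses are not known exactly. Their poses are not given: they have to be found in the camera images.
- hanger: Valve hanger with yellow grip, 0.3 kg, on a parking post. Origin: centre of its foot's underside; x to its hanging valve, y to its bumper; start yaw within 0.35 rad. Foot 30 (x) x 40 (y) x 6 mm high, ahead of it a 90-degree point, tip at y 35; stem on it 8 (x) x 30 (y), z 6 to 26; plate z 26 to 30, x -8 to 32; below its +x edge an apron 40 wide, x 28 to 32, down to z -30, bearing a grey valve out to x 56, up to z 23.
- hanger_grip (a point): Grasp point in the hanger's upright yellow grip tab, 56 mm above the hanger's origin. The tab is 12 (x) x 36 (y) mm, from 26 mm below to 16 mm above this point (hanger z 30 to 72); pinch it across its 12 mm.
- other_hanger: A second hanger of the same shape with a blue grip, on the other post (both posts are 80 mm high); must be left alone.
- rail: Fixed aluminium C-channel 220 mm long, 45 wide,. Origin on the table below the centre of its open end; y runs inwards along it, x across (away from the robot), z up; yaw within 0.25 rad. Channel floor at z 86, cavity 33 wide, 9 high; over it lips, z 95 to 100, leave a slot 11 wide: 1.5 mm play each side and 3 mm in height for the foot. The hanger's apron goes outside on the +x side.
- mouth (a point): Centre of the open end, on the channel's floor (rail frame 0, 0, 86 mm). The hanger enters here point first, its axes along the rail's. From 62 to 174 mm inside, a sprung shoe in the wall on the robot's side presses on the side of the foot with 4 to 10 N: expect that side force and a sliding drag of 2 to 9 N there, well before the stop; it varies with friction.
- tongue (a point): Where the hanger's origin can be set down before entering: on the open tongue, 33 mm wide, that carries the channel's floor 60 mm out of the mouth. This point lies at 0, -45, 86 mm in the rail's frame.
- stop: Blue end stop clamped immovably in the rail 150 to 195 mm from the mouth, 16 mm long; its head, 34 wide, stands 15 to 43 mm above the channel's floor. Origin: middle of the face that looks to the mouth, at the level of the channel's floor; axes as the rail's. The hanger is home when its bumper bears on this face (its origin 42 mm before it). It is hard.
- bolt (a joint): Travel in m along the rail's +x of the steel bolt lying on top of the rail, 22 mm inside the mouth: 0 drawn (slot free), 0.030 fully across the slot (hard end). Starts at 0 to 0.006; slides against about 2 N of friction and stays where left.
- bolt_knob (a point): Axis of the upright red bolt knob (14 mm diameter, 30 mm high), 10 mm below its top and 20 mm above the bolt. Bolt drawn, it stands 69 mm to the robot's side (-x) of the rail's centre line, 130 mm above the table; push it along the rail's +x.
- hanger_bumper (a point): Middle of the front face of the hanger's black bumper block, 16 (x) x 14 mm (z), at 0, 42, 33 mm in the hanger's frame; it juts out ahead, above foot and lips, and is what meets the end stop.

How it is judged:
On the way, in this order (a step that is already met when the one before it is completed fails the run):
1. the hanger's foot has entered the channel through its mouth, under the lips (y of hanger in the frame of rail between 0.022 and 0.1 m and z of hanger in the frame of rail between 0.083 and 0.091 m and x of hanger in the frame of rail between -0.004 and 0.004 m), for 0.1 s.
2. the hanger's bumper is pressed against the end stop with more than 8 N (contact force between hanger and stop above 8 N and y of hanger in the frame of stop above -0.045 m), for 0.2 s.
3. the bolt is pushed across the slot (value of joint bolt above 0.026 m), for 0.1 s.
At the end, for the whole second after the job is handed in: The yellow-grip hanger stands upright and at rest with its foot in the channel and its bumper within 3 mm of the end stop, and the bolt is across the slot (at least 26 of its 30 mm) (y of hanger in the frame of stop between -0.045 and -0.039 m and x of hanger in the frame of rail between -0.004 and 0.004 m and z of hanger in the frame of rail between 0.083 and 0.091 m and angle between hanger's own z axis and vertical below 0.12 rad and linear speed of hanger below 0.01 m/s and value of joint bolt above 0.026 m); the robot touches nothing.
It fails at once if the hanger is forced against the rail with more than 40 N (contact force between hanger and rail above 40 N).
It fails at once if the hanger is driven against the end stop with more than 25 N (contact force between hanger and stop above 25 N).
It fails at once if the blue-grip hanger is moved by more than 10 mm (distance of other_hanger from where it was at the start of the episode above 0.01 m).
It also fails if it takes over 69 s, if anything falls off the work surface, if the arm or the gripper's body presses on something with over 40 N, if the wrist force passes 120 N, or if a joint passes its speed limit or range.

### The arm

A 6-joint arm with a two-finger parallel gripper is mounted at the origin on the work surface. World frame = base frame: x ahead of the robot, y to its left, z up, the work surface at z = 0. Lengths are in m, angles in rad, forces in N, time in s.
With the tool pointing down it reaches from about 0.35 to 0.975 m from the base axis. Payload 4.9 kg.
Tool frame: the origin (TCP) lies midway between the tips of the shut fingers; the grasp point (between the pads) lies 19 mm behind it; z points along the fingers, x is the direction in which the jaws open and shut, and the axes are right-handed (so a half turn about z gives the same grasp; the last joint's range is limited). The gripper opens to 85 mm and grips with 20 to 120 N. Pads are 22 mm wide; open, the fingers measure 114 mm over their backs; the gripper's body (76 mm by 85 mm) begins 54 mm behind the grasp point. The pads swing forward as they close: fully open they stand 13 mm farther back than shut.
Start: joints at [1.138, 0.053, 1.613, -0, 1.476, -0.119], TCP at [0.193, 0.594, 0.231] pointing down, gripper open.
Joint ranges: [-3.01, 3.01], [-1.01, 2.22], [0.06, 2.58], [-1.02, 4.17], [0.09, 2.62], [-3.14, 3.14]. Speed limits (rad/s): [2.57, 2.57, 3.14, 3.14, 3.14, 3.14].

### API

Orientations are given as a rotation vector (axis times angle).
In Python, from station import ctrl gives the robot as it stands.
- The arm moves only by the tool step_arm, never from a script. Its argument "increments" is text: rows parted by semicolons, each of 6 numbers parted by spaces: the shift along the tool's x, y, z as a fraction of full scale, then the turn, a rotation vector about the tool's x, y, z as a fraction of full scale. In form: x y z rx ry rz; .... A call has 1 to 12 rows; each row shifts and turns the commanded pose from where the row before left it, along the tool's axes as they then stand; what a row does not reach is not made up. Full scale, the value 1, is 0.025 m for a shift and 0.1 rad for a turn. A row lasts 1/12 s, in which the tool goes at most 41.7 mm and 7.16 degrees, less where a joint would pass 70% of its speed; a pose out of reach is approached as far as the arm can. A call with a number of a shift or a turn outside -1 to 1 is refused whole. A call with a gripper value outside its range is refused whole. "fingers" is the opening, from -1 (shut) to 1 (fully open), so that 0 is half open, set as the call begins (left out, the last holds). The fingers move at their own pace and stop on an object; "newtons" is the grip in N (left out, the last holds). Time passes only in rows, so rows that do not move let the fingers close. It gives the time, the measured TCP pose, the force and the opening at its end, in the units of the state.
- ctrl.get_obs(): the state, without advancing time (a new reading comes with each control period).
- ctrl.get_image(name): name is "side" or "top" or "wrist"; returns a dict with "pixels" (384x512x3 uint8, red, green, blue), "intrinsics" (3x3 intrinsics, pixels), "distortion" ([k1, k2, p1, p2, k3] as OpenCV has them; the pictures are not rectified), "eye" and "orientation" of the camera in the world. Camera axes: x right, y down, z forward; pixel columns grow to the right and rows downward; lengths in m; the calibration is good to about 2 mm. A picture is of the moment at which its call begins. There is no depth.
- ctrl.finish_job(): hands the job in, once; it reports no verdict.
The state is a dict: "t": time; "q": joint angles; "dq": joint speeds; "effort": joint torques, N m; "tool_pos": TCP position; "tool_rot": TCP orientation; "contact_force": force on the tool from outside, world axes, zero at the start; "wrist_torque": the same for the moment, N m; "opening": finger opening in m.
Only numpy, scipy, OpenCV 4.12 (cv2) and the standard library are available. Lean on these libraries where they do the work, as an engineer would, in place of code of your own. Each camera call takes 0.05 s, during which the arm holds its last target.

## Working session

There is one attempt and no reset: what is moved stays moved. The work goes in short steps, Python scripts to look and compute and a tool call to move; the robot and the scene stay as the last step left them, time stands still between calls to the robot, and variables do not carry over. Pictures are saved under pics/ and viewed, and the job is handed in when it is done.

Besides the shell and the picture viewer there is one more tool, called after "Call:" by a JSON object that holds its "fn" and its "kwargs". step_arm: Moves the arm, as the interface text tells. Shift numbers are shares of 0.025 m and turn numbers shares of 0.1 rad, none past 1 either way. Its arguments: {"type":"object","properties":{"increments":{"type":"string"},"fingers":{"type":"number"},"newtons":{"type":"number"}},"required":["increments"]}

```bash
ls; mkdir -p pics; python3 - <<'E'
from station import ctrl
import cv2,pickle
o=ctrl.get_obs();print(o)
d={}
for n in("side","top","wrist"):
    im=ctrl.get_image(n);d[n]=im
    cv2.imwrite(f"pics/{n}0.png",im["pixels"][:,:,::-1]);print(n,im["intrinsics"],im["distortion"],im["eye"],im["orientation"])
pickle.dump(d,open("im0.pkl","wb"))
E
```

```text
pics
{'t': 0.0, 'q': array([ 1.13801420e+00,  5.33647493e-02,  1.61431911e+00,  1.50201485e-05,
        1.47600938e+00, -1.19014541e-01]), 'dq': array([-0.00062044, -0.00017359, -0.00198224,  0.00056073, -0.00025702,
        0.00049152]), 'effort': array([ 4.78636084e-04, -3.93655729e+01, -3.70189083e+01, -1.59511819e-04,
        6.89987792e-03, -1.56585077e-05]), 'tool_pos': array([0.19263838, 0.59390304, 0.23004314]), 'tool_rot': array([ 2.54042222,  1.84648223, -0.00289104]), 'contact_force': array([-0.00480312,  0.96246974, -0.39981389]), 'wrist_torque': array([-0.03432277,  0.01869632,  0.00585376]), 'opening': 0.08524552833535123}
side [[408.66006356   0.         248.49045184]
 [  0.         408.66006356 194.59750919]
 [  0.           0.           1.        ]] [-0.14675477  0.          0.          0.          0.        ] [0.26227458 0.37354941 0.61068334] [-0.77680047  2.60315693 -1.11285701]
top [[384.06919941   0.         251.70689833]
 [  0.         384.06919941 190.99995669]
 [  0.           0.           1.        ]] [-0.02191525  0.          0.          0.          0.        ] [ 0.37586411 -0.05273811  0.811464  ] [-2.2352817   1.97385896 -0.19371156]
wrist [[303.31783603   0.         257.2725818 ]
 [  0.         303.31783603 189.46207403]
 [  0.           0.           1.        ]] [-0.08244465  0.          0.          0.          0.        ] [0.12355909 0.61682805 0.37345155] [2.34184581 1.7018612  0.24887301]
```

View pics/side0.png

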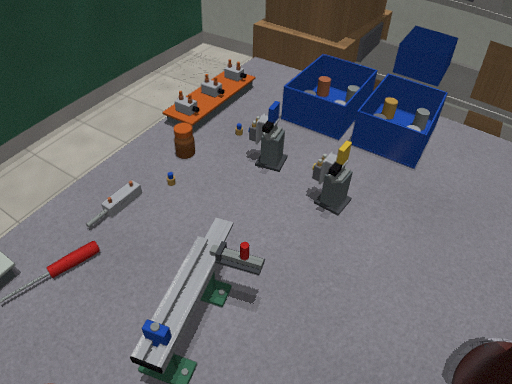

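View pics/top0.png

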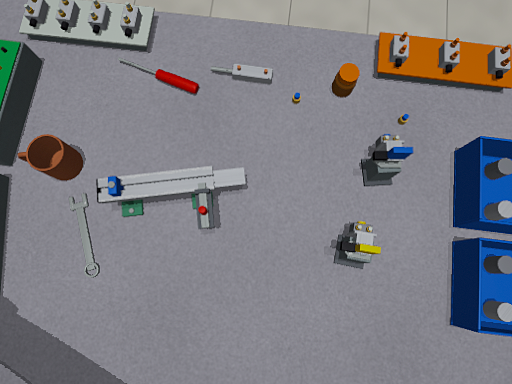

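View pics/wrist0.png

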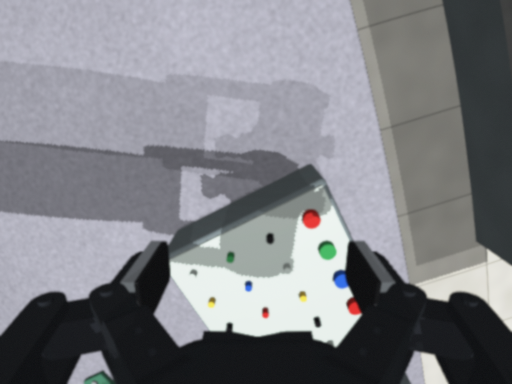

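```bash
cat > h.py <<'E'
import numpy as np,cv2,pickle
from scipy.spatial.transform import Rotation as R
def rays(im,uv):
    p=cv2.undistortPoints(np.array(uv,float).reshape(-1,1,2),im["intrinsics"],np.array(im["distortion"])).reshape(-1,2)
    d=np.c_[p,np.ones(len(p))]@R.from_rotvec(im["orientation"]).as_matrix().T
    return np.array(im["eye"]),d/np.linalg.norm(d,axis=1)[:,None]
def onz(im,uv,z):
    e,d=rays(im,uv); return e+d*((z-e[2])/d[:,2])[:,None]
def tri(a,ua,b,ub):
    e1,d1=rays(a,[ua]);e2,d2=rays(b,[ub]);d1=d1[0];d2=d2[0]
    s=np.linalg.lstsq(np.c_[d1,-d2],e2-e1,rcond=None)[0]
    p,q=e1+s[0]*d1,e2+s[1]*d2
    return (p+q)/2,np.linalg.norm(p-q)
def proj(im,P):
    Rm=R.from_rotvec(im["orientation"]).as_matrix()
    rv=cv2.Rodrigues(Rm.T)[0];t=-Rm.T@np.array(im["eye"])
    return cv2.projectPoints(np.array(P,float).reshape(-1,3),rv,t,im["intrinsics"],np.array(im["distortion"]))[0].reshape(-1,2)
def hsv(im): return cv2.cvtColor(im["pixels"],cv2.COLOR_RGB2HSV)
E
python3 - <<'E'
from h import *
d=pickle.load(open("im0.pkl","rb"))
t,s=d["top"],d["side"]
boxes={"side":(s,130,220,360,350),"top":(t,90,140,420,270)}
for n,(im,a,b,c,e) in boxes.items():
    H=hsv(im)
    for col,(lo,hi) in {"yel":((22,150,80),(35,255,255)),"blue":((105,150,60),(125,255,255)),"red":((0,200,80),(4,255,255))}.items():
        m=cv2.inRange(H,lo,hi)
        k,l,st,ce=cv2.connectedComponentsWithStats(m)
        print(n,col,[(st[i].tolist(),ce[i].round(1).tolist()) for i in range(1,k) if 15<st[i][4]<2000])
for n,im,(x0,y0,w,h) in (("toprail",t,(90,155,165,70)),("topy",t,(330,210,60,60)),("siderail",s,(130,210,140,174)),("sidey",s,(300,130,70,90))):
    c=im["pixels"][y0:y0+h,x0:x0+w,::-1];f=min(800//w,600//h)
    cv2.imwrite(f"pics/{n}.png",cv2.resize(c,None,fx=f,fy=f,interpolation=cv2.INTER_NEAREST)); print(n,f)
E
```

```text
side yel [([337, 141, 14, 24, 204], [343.5, 152.5])]
side blue [([268, 101, 12, 22, 175], [273.4, 111.6]), ([237, 124, 4, 5, 20], [238.5, 126.0]), ([168, 172, 5, 7, 29], [170.1, 174.9]), ([142, 320, 29, 26, 434], [156.7, 333.5])]
side red [([47, 241, 52, 36, 446], [73.9, 258.0]), ([241, 242, 8, 17, 80], [244.5, 248.8])]
top yel [([357, 221, 9, 3, 16], [361.2, 222.2]), ([355, 244, 26, 10, 189], [367.9, 248.8])]
top blue [([295, 93, 5, 6, 26], [296.9, 95.3]), ([402, 114, 7, 6, 28], [405.0, 116.5]), ([388, 147, 25, 12, 251], [399.6, 152.3]), ([108, 176, 15, 20, 190], [114.8, 186.3])]
top red [([156, 69, 42, 24, 437], [176.7, 80.7]), ([199, 206, 7, 9, 45], [202.0, 209.6])]
toprail 4
topy 10
siderail 3
sidey 6
```

View pics/toprail.png

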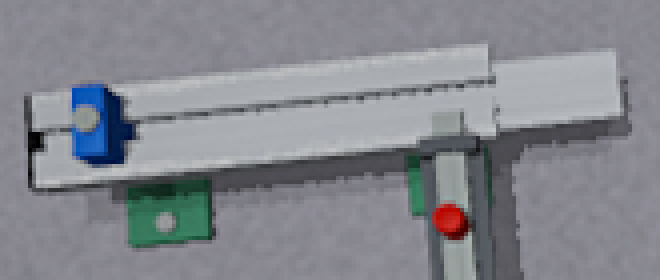

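View pics/topy.png

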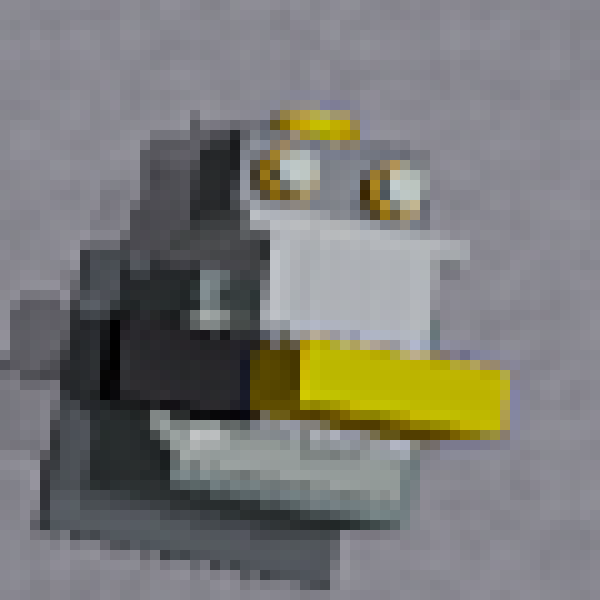

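View pics/siderail.png

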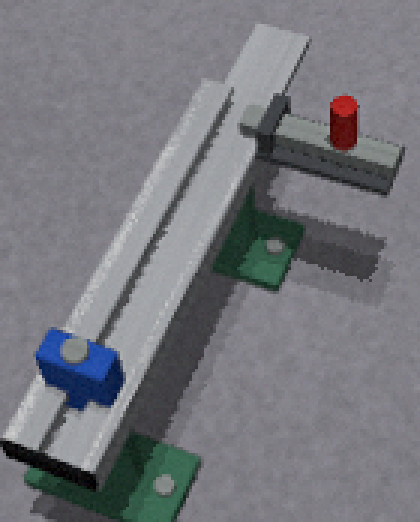

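View pics/sidey.png

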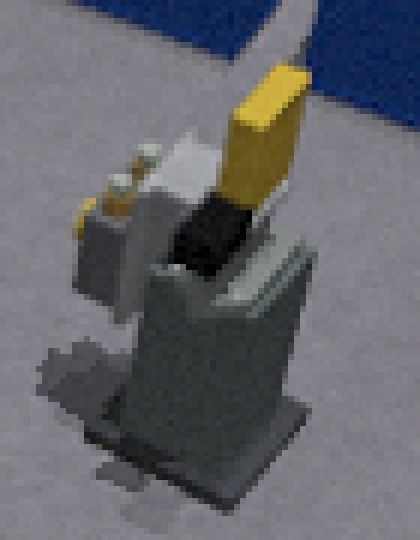

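```bash
python3 - <<'E'
from h import *
d=pickle.load(open("im0.pkl","rb"))
t,s=d["top"],d["side"]
def px(L,x0,y0,f): return [(a/f-.5+x0,b/f-.5+y0) for a,b in L]
T=onz(t,px([(490,44),(496,138),(35,188),(30,95)],90,155,4),.1)*1e3
print("rail top-cam corners ur,lr,ll,ul\n",T.round(1))
S=onz(s,px([(203,80),(0,440),(98,488)],130,210,3),.1)*1e3
print("side: mouth far, end far, end near\n",S.round(1))
# tongue corners z=.086
print("tongue top",(onz(t,px([(618,50),(624,113)],90,155,4),.086)*1e3).round(1))
print("tongue side",(onz(s,px([(258,24),(310,40)],130,210,3),.086)*1e3).round(1))
# slot dark line: rail
Y=onz(t,px([(300,340),(510,370),(505,432),(297,405)],330,210,10),.152)*1e3
print("tab top\n",Y.round(1),np.linalg.norm(np.roll(Y,-1,0)-Y,axis=1))
Ys=onz(s,px([(229,113),(270,132),(312,78),(280,65)],300,130,6),.152)*1e3
print("tab side\n",Ys.round(1),np.linalg.norm(np.roll(Ys,-1,0)-Ys,axis=1))
# stop head: top z .129
St=onz(t,px([(110,85),(122,162),(78,162),(72,86)],90,155,4),.129)*1e3
print("stop head\n",St.round(1))
# knob
print("knob",tri(t,px([(449,220)],90,155,4)[0],s,px([(343,103)],130,210,3)[0]))
E
```

```text
rail top-cam corners ur,lr,ll,ul
 [[559.2  50.1 100. ]
 [514.   40.6 100. ]
 [463.2 253.7 100. ]
 [507.3 265.3 100. ]]
side: mouth far, end far, end near
 [[558.2  52.7 100. ]
 [506.1 265.9 100. ]
 [456.8 257.8 100. ]]
tongue top [[567.5 -10.4  86. ]
 [536.6 -17.3  86. ]]
tongue side [[565.9  -7.6  86. ]
 [533.6 -14.1  86. ]]
tab top
 [[ 440.6 -227.1  152. ]
 [ 439.9 -263.   152. ]
 [ 429.3 -262.8  152. ]
 [ 429.5 -227.3  152. ]] [35.98105661 10.56258951 35.49031857 11.03945649]
tab side
 [[ 442.4 -226.7  152. ]
 [ 427.9 -225.1  152. ]
 [ 427.6 -259.   152. ]
 [ 438.9 -259.6  152. ]] [14.58979523 33.93454582 11.27147938 33.08598506]
stop head
 [[511.1 216.5 129. ]
 [476.4 204.1 129. ]
 [473.9 224.1 129. ]
 [508.5 233.9 129. ]]
knob (array([0.46780849, 0.05101922, 0.13996682]), np.float64(0.0017011000564324202))
```

Call:
{"fn": "step_arm", "kwargs": {"increments": "0 0 0 0 0 1;0 0 0 0 0 1;0 0 0 0 0 1;0 0 0 0 0 1;0 0 0 0 0 1;0 0 0 0 0 1;0 0 0 0 0 1;0 0 0 0 0 1;0 0 0 0 0 1;0 0 0 0 0 1;0 0 0 0 0 1;0 0 0 0 0 1", "fingers": 1, "newtons": 60}}

```text
t: 1.15
tool_pos: [0.1928, 0.5942, 0.2308]
tool_rot: [3.14, 0.082, -0.001]
contact_force: [-0.5, -1.3, 0.3]
opening: 0.0856
```

Call:
{"fn": "step_arm", "kwargs": {"increments": "0.8 1 0 0 0 0.7;0.8 1 0 0 0 0;0.8 1 0 0 0 0;0.8 1 0 0 0 0;0.8 1 0 0 0 0;0.8 1 0 0 0 0;0.8 1 0 0 0 0;0.8 1 0 0 0 0;0.8 1 0 0 0 0;0.8 1 0 0 0 0;0.8 1 0 0 0 0;0.8 1 0 0 0 0"}}

```text
t: 2.15
tool_pos: [0.4312, 0.2914, 0.2311]
tool_rot: [3.141, -0.02, -0.0]
contact_force: [0.6, 0.3, 0.0]
opening: 0.0854
```

Call:
{"fn": "step_arm", "kwargs": {"increments": "0 1 0 0 0 0;0 1 0 0 0 0;0 1 0 0 0 0;0 1 0 0 0 0;0 1 0 0 0 0;0 1 0 0 0 0;0 1 0 0 0 0;0 1 0 0 0 0;0 1 0 0 0 0;0 1 0 0 0 0;0 1 0 0 0 0;0 1 0 0 0 0"}}

```text
t: 3.15
tool_pos: [0.4264, -0.0083, 0.2311]
tool_rot: [-3.142, 0.02, 0.0]
contact_force: [0.8, 1.5, -1.0]
opening: 0.0853
```

```bash
python3 - <<'E'
from station import ctrl
from h import *
im=ctrl.get_image("wrist");pickle.dump(im,open("w1.pkl","wb"))
o=ctrl.get_obs();print(o["t"],o["tool_pos"],o["tool_rot"],o["q"])
cv2.imwrite("pics/w1.png",im["pixels"][:,:,::-1])
E
```

```text
3.2 [ 0.42646879 -0.01159811  0.23109151] [ 3.13814843e+00 -2.56611012e-02 -5.33529905e-04] [-0.19977709 -0.45447094  2.04962784 -0.00334392  1.54613378 -0.1833412 ]
```

View pics/w1.png

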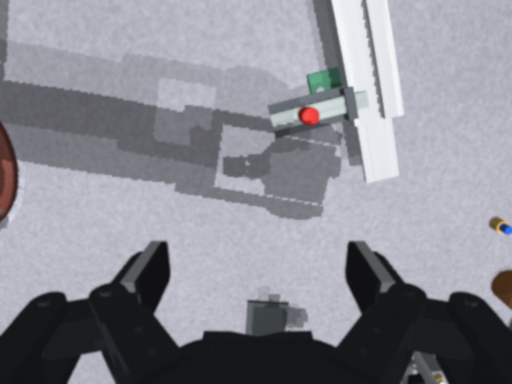

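```bash
python3 - <<'E'
from h import *
im=pickle.load(open("w1.pkl","rb"))
c=im["pixels"][0:195,260:420,::-1];cv2.imwrite("pics/w1z.png",cv2.resize(c[60:],None,fx=4,fy=4,interpolation=cv2.INTER_NEAREST))
cv2.imwrite("pics/w1y.png",cv2.resize(c[:135],None,fx=4,fy=4,interpolation=cv2.INTER_NEAREST))
E
```

```text
(no output)
```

View pics/w1z.png

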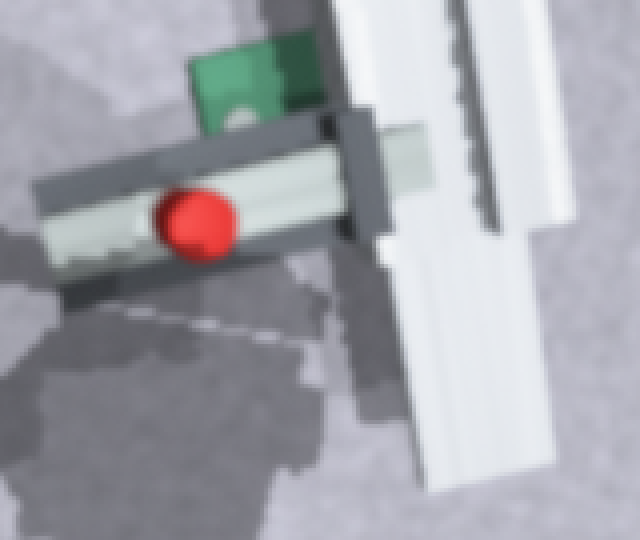

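View pics/w1y.png

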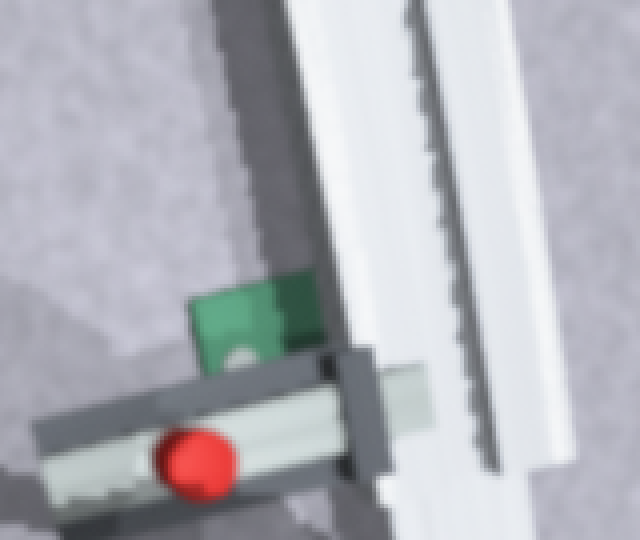

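```bash
python3 - <<'E'
from h import *
im=pickle.load(open("w1.pkl","rb"))
def px(L,x0,y0,f): return [(a/f-.5+x0,b/f-.5+y0) for a,b in L]
m=onz(im,px([(578,222),(380,265),],260,60,4),.1)*1e3;print("mouth R,L",m.round(1),np.linalg.norm(m[0]-m[1]),m.mean(0))
g=onz(im,px([(429,492),(556,464)],260,60,4),.086)*1e3;print("tongue",g.round(1),np.linalg.norm(g[0]-g[1]),g.mean(0))
e=onz(im,px([(512,0),(578,460)],260,0,4),.1)*1e3;v=e[0]-e[1];print("edge yaw",np.arctan2(-v[0],v[1]),e)
e=onz(im,px([(289,0),(357,345)],260,0,4),.1)*1e3;v=e[0]-e[1];print("edge yaw L",np.arctan2(-v[0],v[1]))
e=onz(im,px([(428,0),(500,470)],260,0,4),.1)*1e3;v=e[0]-e[1];print("slot R yaw",np.arctan2(-v[0],v[1]),e)
print(onz(im,px([(198,225)],260,60,4),.14)*1e3, "knob")
E
```

```text
mouth R,L [[559.9  51.2 100. ]
 [514.9  41.5 100. ]] 45.983280878393835 [537.42061834  46.32422198 100.        ]
tongue [[535.9 -15.5  86. ]
 [567.8  -8.6  86. ]] 32.58864980422103 [551.82805442 -12.07006712  86.        ]
edge yaw 0.23288271097090174 [[537.34689674 146.48190689 100.        ]
 [559.85214242  51.59760048 100.        ]]
edge yaw L 0.2463334774920675
slot R yaw 0.22877687617572917 [[519.40679936 145.90645119 100.        ]
 [541.90669147  49.27965751 100.        ]]
[[466.82478233  52.55813276 140.        ]] knob
```

Call:
{"fn": "step_arm", "kwargs": {"increments": "0.05 1 0 0 0 0;0.05 1 0 0 0 0;0.05 1 0 0 0 0;0.05 1 0 0 0 0;0.05 1 0 0 0 0;0.05 0.6 0 0 0 0"}}

```text
t: 3.7
tool_pos: [0.4322, -0.1491, 0.231]
tool_rot: [3.141, -0.023, -0.001]
contact_force: [0.6, -0.1, -0.7]
opening: 0.0856
```

```bash
python3 - <<'E'
from station import ctrl
from h import *
im=ctrl.get_image("wrist");pickle.dump(im,open("w2.pkl","wb"))
o=ctrl.get_obs();print(o["t"],o["tool_pos"],o["tool_rot"],o["q"])
cv2.imwrite("pics/w2.png",im["pixels"][:,:,::-1])
E
```

```text
3.75 [ 0.43229307 -0.15053543  0.23099364] [ 3.13977887e+00 -2.54579753e-02 -1.01293086e-03] [-4.96785593e-01 -3.66324298e-01  1.98638037e+00 -1.81533222e-03
  1.52130338e+00 -4.80479938e-01]
```

View pics/w2.png

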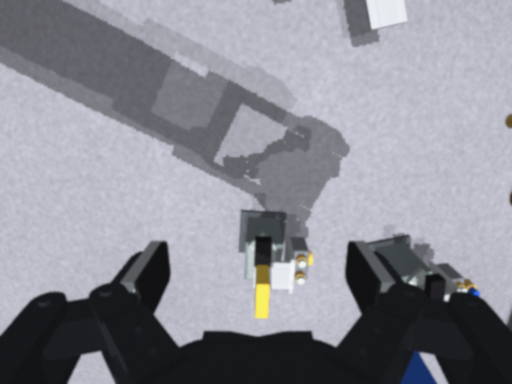

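```bash
python3 - <<'E'
from h import *
im=pickle.load(open("w2.pkl","rb"))
c=im["pixels"][205:325,235:320,::-1];cv2.imwrite("pics/w2z.png",cv2.resize(c,None,fx=5,fy=5,interpolation=cv2.INTER_NEAREST))
E
```

```text
(no output)
```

View pics/w2z.png

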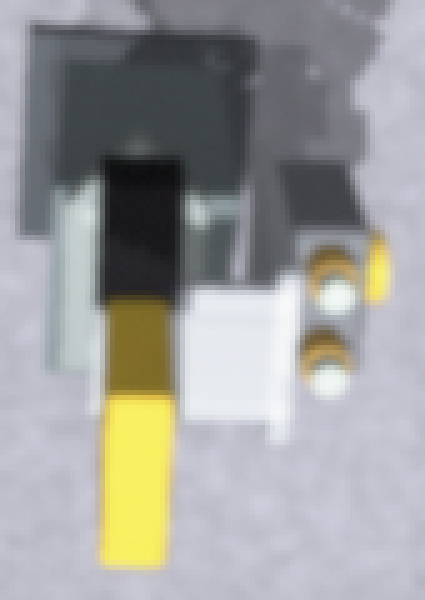

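```bash
python3 - <<'E'
from h import *
im=pickle.load(open("w2.pkl","rb"))
def px(L,x0,y0,f): return [(a/f-.5+x0,b/f-.5+y0) for a,b in L]
p=onz(im,px([(104,396),(174,396),(168,567),(99,567)],235,205,5),.152)*1e3
print(p.round(1),p.mean(0),np.linalg.norm(np.roll(p,-1,0)-p,axis=1).round(1))
v=(p[0]+p[1]-p[2]-p[3]);print(np.arctan2(-v[0],v[1]))
b=onz(im,px([(104,157),(183,157)],235,205,5),.120)*1e3;print("bumper front top",b.round(1))
q=onz(im,px([(297,275),(270,442)],235,205,5),.11)*1e3;print("plate edge x+",q.round(1))
E
```

```text
[[ 429.8 -226.   152. ]
 [ 441.7 -226.2  152. ]
 [ 440.6 -262.   152. ]
 [ 428.3 -261.8  152. ]] [ 435.08714741 -244.02629618  152.        ] [11.9 35.8 12.3 35.8]
-0.03662525489210893
bumper front top [[ 430.1 -196.5  120. ]
 [ 444.6 -196.7  120. ]]
plate edge x+ [[ 467.5 -227.3  110. ]
 [ 462.9 -266.1  110. ]]
```

Call:
{"fn": "step_arm", "kwargs": {"increments": "0.06 1 0 0 0 0.15;0.06 1 0 0 0 0;0.05 1 0 0 0 0;0 0.74 0 0 0 0;0 0 1 0 0 0;0 0 1 0 0 0;0 0 1 0 0 0;0 0 0.5 0 0 0;0 0 0 0 0 0", "fingers": 0}}

```text
t: 4.5
tool_pos: [0.4325, -0.2388, 0.1398]
tool_rot: [-3.137, 0.043, 0.009]
contact_force: [0.2, 0.4, -0.7]
opening: 0.0426
```

```bash
python3 - <<'E'
from station import ctrl
from h import *
im=ctrl.get_image("side");pickle.dump(im,open("s3.pkl","wb"))
o=ctrl.get_obs();print(o["t"],o["tool_pos"],o["tool_rot"],o["contact_force"],o["opening"])
c=im["pixels"][90:230,260:400,::-1];cv2.imwrite("pics/s3.png",cv2.resize(c,None,fx=4,fy=4))
E
```

```text
4.55 [ 0.43365916 -0.23970633  0.14222954] [-3.13899142  0.04334709  0.00464838] [ 0.84877002 -0.42791892  0.7653881 ] 0.04289567716893265
```

View pics/s3.png

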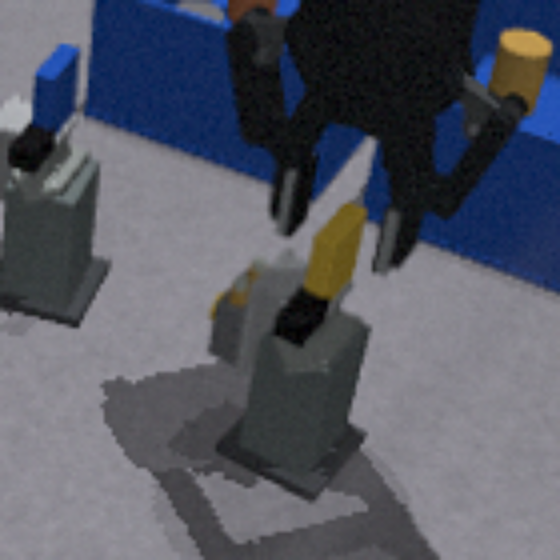

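Call:
{"fn": "step_arm", "kwargs": {"increments": "0.05 0.17 0.5 0 0 0;0 0 0.45 0 0 0;0 0 0 0 0 0;0 0 0 0 0 0"}}

```text
t: 4.88
tool_pos: [0.4354, -0.2449, 0.1196]
tool_rot: [-3.141, 0.044, 0.001]
contact_force: [0.9, -0.0, -0.4]
opening: 0.0426
```

Call:
{"fn": "step_arm", "kwargs": {"increments": "0 0 0 0 0 0;0 0 0 0 0 0;0 0 0 0 0 0;0 0 0 0 0 0;0 0 0 0 0 0;0 0 0 0 0 0", "fingers": -1, "newtons": 50}}

```text
t: 5.38
tool_pos: [0.436, -0.2454, 0.1208]
tool_rot: [3.14, -0.044, 0.002]
contact_force: [-1.0, -0.1, 2.3]
opening: 0.0114
```

Call:
{"fn": "step_arm", "kwargs": {"increments": "0 0 -0.3 0 0 0;0 0 -0.6 0 0 0;0 0 -0.8 0 0 0;0 0 -0.7 0 0 0;0 -0.3 0 0 0 0;0 -0.6 0 0 0 0;0.2 -0.9 0 0 0 0;0.5 -0.9 0 0 0 0;0.5 -0.9 0 0 0 0;0.5 -0.9 0 0 0 0;0.5 -0.9 0 0 0 0;0.5 -0.9 0 0 0 0"}}

```text
t: 6.38
tool_pos: [0.5068, -0.0875, 0.1781]
tool_rot: [-3.14, 0.044, 0.004]
contact_force: [0.6, -0.1, -3.8]
opening: 0.0113
```

Call:
{"fn": "step_arm", "kwargs": {"increments": "0.5 -0.9 0 0 0 0;0.5 -0.9 0 0 0 0;0.5 -0.8 0 0 0 0;0.4 -0.5 0 0 0 0;0 0 0 0 0 -0.6;0 0 0 0 0 -0.9;0 0 0 0 0 -0.8;0 0 0 0 0 -0.4;0 0 0 0 0 0;0 0 0 0 0 0"}}

```text
t: 7.22
tool_pos: [0.5561, -0.0129, 0.1784]
tool_rot: [-3.118, -0.378, 0.004]
contact_force: [-0.0, -0.5, -3.6]
opening: 0.0115
```

```bash
python3 - <<'E'
from station import ctrl
from h import *
o=ctrl.get_obs();print(o["t"],o["tool_pos"],o["tool_rot"],o["contact_force"],o["opening"])
d={n:ctrl.get_image(n) for n in("side","top","wrist")}
d["o"]=o;pickle.dump(d,open("d4.pkl","wb"))
for n in("side","top","wrist"):cv2.imwrite(f"pics/{n}4.png",d[n]["pixels"][:,:,::-1])
E
```

```text
7.2167 [ 0.55610901 -0.01285766  0.17844488] [-3.11789962 -0.37773879  0.00404983] [-0.01714134 -0.53188747 -3.63195481] 0.011497533503999508
```

View pics/side4.png

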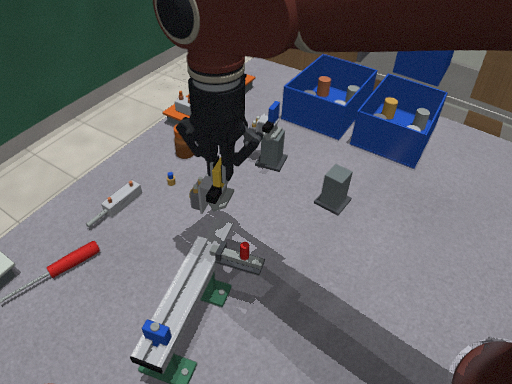

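View pics/top4.png

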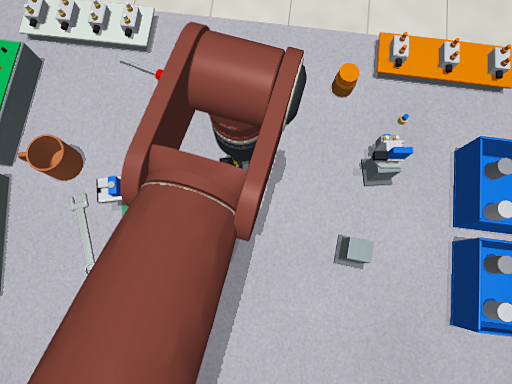

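View pics/wrist4.png

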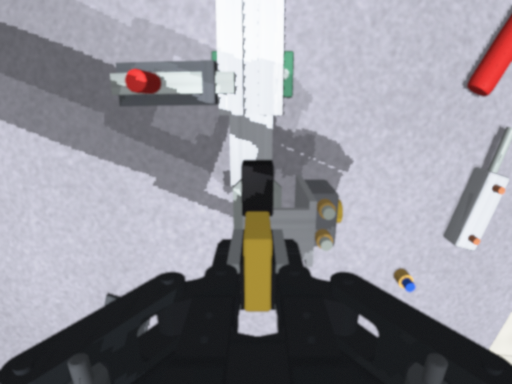

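```bash
python3 - <<'E'
from h import *
d=pickle.load(open("d4.pkl","rb"))
c=d["wrist"]["pixels"][0:240,190:350,::-1];cv2.imwrite("pics/w4a.png",cv2.resize(c[:130],None,fx=4,fy=4,interpolation=cv2.INTER_NEAREST));cv2.imwrite("pics/w4b.png",cv2.resize(c[100:],None,fx=4,fy=4,interpolation=cv2.INTER_NEAREST))
E
```

```text
(no output)
```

View pics/w4a.png

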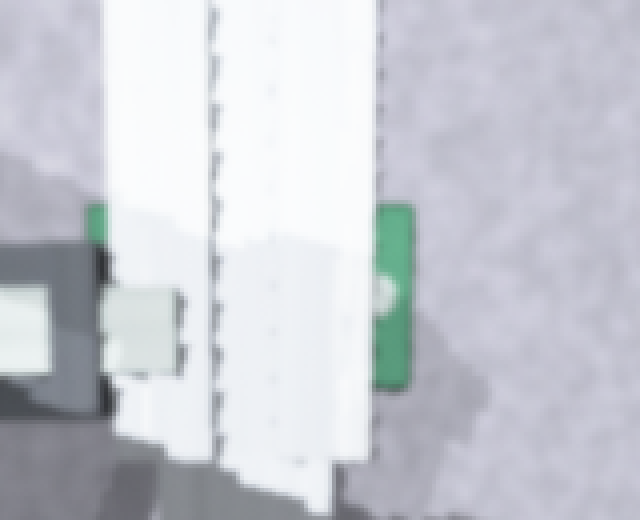

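View pics/w4b.png

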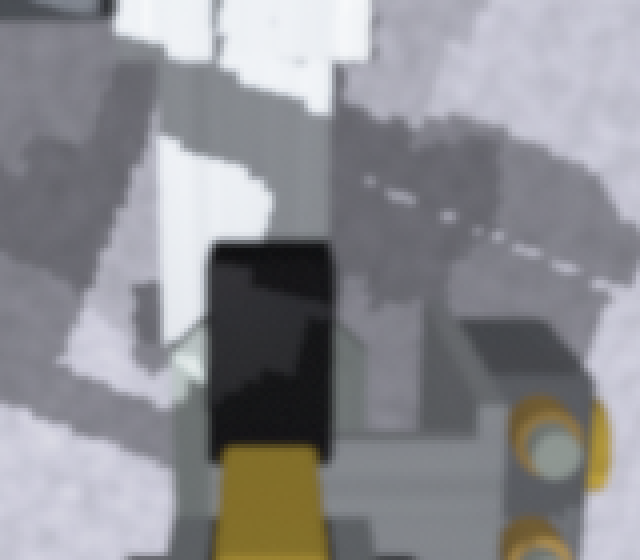

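```bash
python3 - <<'E'
from h import *
d=pickle.load(open("d4.pkl","rb"));im=d["wrist"];o=d["o"]
Rt=R.from_rotvec(o["tool_rot"]).as_matrix();p=np.array(o["tool_pos"])
print("tool axis tilt",Rt[:,2], "x ang",np.arctan2(Rt[1,0],Rt[0,0]))
def px(L,x0,y0,f): return [(a/f-.5+x0,b/f-.5+y0) for a,b in L]
def show(n,L,z):
    W=onz(im,px(L,190,0,4),z); T=(W-p)@Rt
    print(n,"world",(W*1e3).round(1).tolist(),"tool",(T*1e3).round(1)[:,:2].tolist());return W
a=show("L edge",[(104,0),(113,430)],.1);b=show("R edge",[(377,0),(370,460)],.1)
for e in(a,b):
    v=e[0]-e[1];print("yaw",np.arctan2(-v[0],v[1]))
show("mouth L R",[(113,452),(370,462)],.1)
show("tongue edges L R",[(160,600),(333,510)],.086)
show("slot left/right side dark line",[(210,300),(222,300)],.1)
hz=p[2]-.0408
show("bumper front top",[(210,642),(332,642)],hz+.040)
show("bumper/tab base",[(210,860),(331,860)],hz+.040)
show("foot top corners",[(172,760),(365,745)],hz+.006)
show("tab base?",[(222,846),(318,846)],hz+.040)
E
```

```text
tool axis tilt [-2.66748397e-03  5.75279662e-04 -9.99996277e-01] x ang 0.24112967729057508
L edge world [[496.9, 114.9, 100.0], [513.3, 46.3, 100.0]] tool [[-26.8, -138.1], [-27.2, -67.5]]
R edge world [[541.0, 125.6, 100.0], [559.2, 52.1, 100.0]] tool [[18.6, -137.9], [18.7, -62.2]]
yaw 0.23553096929866466
yaw 0.2425627819536134
mouth L R world [[514.1, 42.5, 100.0], [559.3, 51.7, 100.0]] tool [[-27.3, -63.7], [18.7, -61.9]]
tongue edges L R world [[527.4, 15.9, 86.0], [555.9, 40.9, 86.0]] tool [[-20.8, -34.7], [12.9, -52.1]]
slot left/right side dark line world [[525.1, 71.9, 100.0], [527.2, 72.4, 100.0]] tool [[-9.6, -89.6], [-7.6, -89.6]]
bumper front top world [[539.1, 28.6, 177.6], [553.5, 32.2, 177.6]] tool [[-6.6, -44.3], [8.2, -44.3]]
bumper/tab base world [[545.5, 1.1, 177.6], [560.5, 4.8, 177.6]] tool [[-7.0, -16.1], [8.5, -16.1]]
foot top corners world [[537.5, 2.4, 143.6], [565.7, 11.8, 143.6]] tool [[-14.4, -19.2], [15.3, -21.6]]
tab base? world [[546.5, 3.3, 177.6], [558.4, 6.2, 177.6]] tool [[-5.4, -18.0], [6.8, -18.0]]
```

Call:
{"fn": "step_arm", "kwargs": {"increments": "-0.1 -0.3 0 0 0 0;-0.09 -0.34 0 0 0 0;0 0 0.5 0 0 0;0 0 0.6 0 0 0;0 0 0.5 0 0 0;0 0 0.3 0 0 0;0 0 0 0 0 0;0 0 0 0 0 0"}}

```text
t: 8.03
tool_pos: [0.5482, 0.001, 0.1316]
tool_rot: [-3.118, -0.379, 0.003]
contact_force: [0.5, -0.5, -2.4]
opening: 0.0108
```

```bash
cat > shot.py <<'E'
import sys
from station import ctrl
from h import *
k=sys.argv[1]
o=ctrl.get_obs();d={"o":o}
Rt=R.from_rotvec(o["tool_rot"]).as_matrix()
print(o["t"],(o["tool_pos"]*1e3).round(2),"xang",np.arctan2(Rt[1,0],Rt[0,0]).round(4),"z",Rt[:,2].round(4),"F tool",(Rt.T@o["contact_force"]).round(1),"T",o["wrist_torque"].round(2),o["opening"].round(4))
y=.238;m=np.array([537,46.2]);v=o["tool_pos"][:2]*1e3-m
print("TCP in rail x,y",v@[np.cos(y),np.sin(y)],v@[-np.sin(y),np.cos(y)])
for n in sys.argv[2:]:
    d[n]=ctrl.get_image(n);cv2.imwrite(f"pics/{n}{k}.png",d[n]["pixels"][:,:,::-1])
pickle.dump(d,open(f"d{k}.pkl","wb"))
E
python3 shot.py 5 wrist side; python3 - <<'E'
from h import *
d=pickle.load(open("d5.pkl","rb"))
cv2.imwrite("pics/w5a.png",cv2.resize(d["wrist"]["pixels"][100:300,170:350,::-1],None,fx=3,fy=3,interpolation=cv2.INTER_NEAREST))
cv2.imwrite("pics/s5a.png",cv2.resize(d["side"]["pixels"][150:290,170:290,::-1],None,fx=4,fy=4,interpolation=cv2.INTER_NEAREST))
E
```

```text
Traceback (most recent call last):
  File "shot.py", line 7, in <module>
    print(o["t"],(o["tool_pos"]*1e3).round(2),"xang",np.arctan2(Rt[1,0],Rt[0,0]).round(4),"z",Rt[:,2].round(4),"F tool",(Rt.T@o["contact_force"]).round(1),"T",o["wrist_torque"].round(2),o["opening"].round(4))
                                                                                                                                                                                          ^^^^^^^^^^^^^^^^^^
AttributeError: 'float' object has no attribute 'round'
Traceback (most recent call last):
FileNotFoundError: [Errno 2] No such file or directory: 'd5.pkl'
```

```bash
sed -i 's/o\["opening"\].round(4)/o["opening"]/' shot.py
python3 shot.py 5 wrist side; python3 - <<'E'
from h import *
d=pickle.load(open("d5.pkl","rb"))
cv2.imwrite("pics/w5a.png",cv2.resize(d["wrist"]["pixels"][100:300,170:350,::-1],None,fx=3,fy=3,interpolation=cv2.INTER_NEAREST))
cv2.imwrite("pics/s5a.png",cv2.resize(d["side"]["pixels"][150:290,170:290,::-1],None,fx=4,fy=4,interpolation=cv2.INTER_NEAREST))
E
```

```text
8.0333 [548.21   1.04 131.63] xang 0.242 z [-1.7e-03  2.0e-04 -1.0e+00] F tool [0.4 0.6 2.4] T [-0.02 -0.01 -0.01] 0.010847724889864737
TCP in rail x,y 0.2463339119709076 -46.531639859728756
```

View pics/w5a.png

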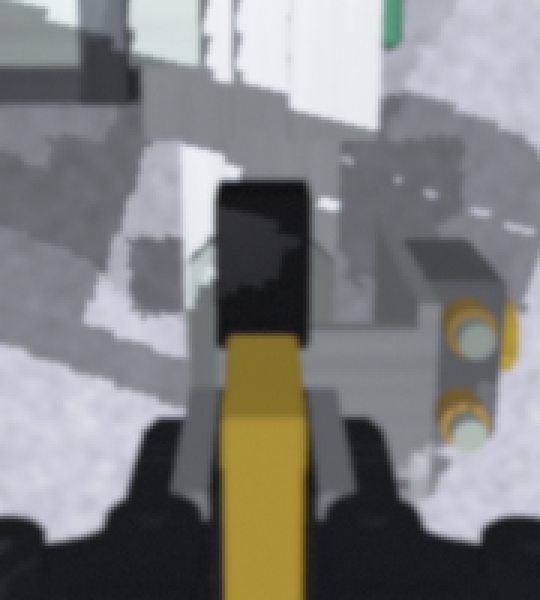

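View pics/s5a.png

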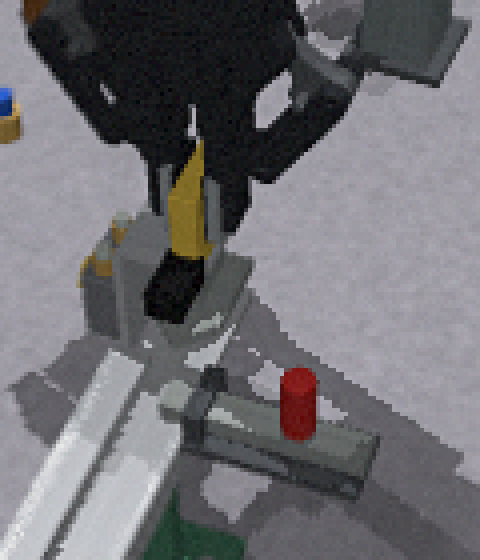

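Call:
{"fn": "step_arm", "kwargs": {"increments": "0 0 0.06 0 0 0;0 0 0.06 0 0 0;0 0 0 0 0 0;0 0 0 0 0 0"}}

```text
t: 8.47
tool_pos: [0.5488, 0.0009, 0.1297]
tool_rot: [3.119, 0.379, 0.0]
contact_force: [-0.4, 0.0, -3.6]
opening: 0.0113
```

Call:
{"fn": "step_arm", "kwargs": {"increments": "0 0 0.02 0 0 0;0 0 0.02 0 0 0;0 0 0 0 0 0"}}

```text
t: 8.72
tool_pos: [0.5487, 0.001, 0.1285]
tool_rot: [-3.119, -0.379, 0.0]
contact_force: [-0.8, -0.6, -4.2]
opening: 0.0112
```

Call:
{"fn": "step_arm", "kwargs": {"increments": "0 0 0.02 0 0 0;0 0 0.02 0 0 0;0 0 0 0 0 0"}}

```text
t: 8.97
tool_pos: [0.5486, 0.001, 0.1274]
tool_rot: [-3.119, -0.379, 0.0]
contact_force: [-0.6, 0.2, -3.0]
opening: 0.0113
```

Call:
{"fn": "step_arm", "kwargs": {"increments": "0 0 0.02 0 0 0;0 0 0.02 0 0 0;0 0 0 0 0 0"}}

```text
t: 9.22
tool_pos: [0.5488, 0.0009, 0.1268]
tool_rot: [3.119, 0.379, 0.0]
contact_force: [-0.4, -0.3, -0.7]
opening: 0.0108
```

Call:
{"fn": "step_arm", "kwargs": {"increments": "0 0 -0.05 0 0 0;0 -0.1 0 0 0 0;0 -0.15 0 0 0 0;0 -0.15 0 0 0 0;0 -0.15 0 0 0 0;0 -0.15 0 0 0 0;0 -0.1 0 0 0 0;0 0 0 0 0 0;0 0 0 0 0 0"}}

```text
t: 9.97
tool_pos: [0.5439, 0.0206, 0.1278]
tool_rot: [3.118, 0.38, -0.0]
contact_force: [-0.0, -0.6, -3.5]
opening: 0.0111
```

```bash
python3 shot.py 6 wrist; python3 - <<'E'
from h import *
d=pickle.load(open("d6.pkl","rb"))
cv2.imwrite("pics/w6a.png",cv2.resize(d["wrist"]["pixels"][100:300,170:350,::-1],None,fx=3,fy=3,interpolation=cv2.INTER_NEAREST))
E
```

```text
9.9667 [543.88  20.59 127.78] xang 0.2424 z [-0.e+00 -1.e-04 -1.e+00] F tool [-0.2  0.6  3.5] T [-0.06 -0.02  0.02] 0.011076687773124563
TCP in rail x,y 0.6461612539159027 -26.514576867217265
```

View pics/w6a.png

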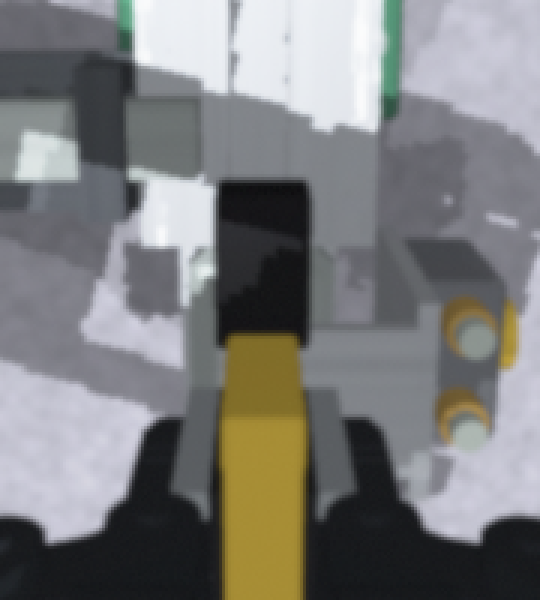

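Call:
{"fn": "step_arm", "kwargs": {"increments": "-0.016 -0.06 0 0 0 0;0 -0.06 0 0 0 0;0 -0.06 0 0 0 0;0 -0.06 0 0 0 0;0 0 0 0 0 0"}}

```text
t: 10.43
tool_pos: [0.542, 0.0264, 0.1278]
tool_rot: [-3.118, -0.38, 0.0]
contact_force: [0.7, 0.7, -2.8]
opening: 0.011
```

Call:
{"fn": "step_arm", "kwargs": {"increments": "0 -0.08 0 0 0 0;0 -0.08 0 0 0 0;0 -0.08 0 0 0 0;0 -0.08 0 0 0 0;0 0 0 0 0 0"}}

```text
t: 10.85
tool_pos: [0.54, 0.0343, 0.1278]
tool_rot: [-3.118, -0.38, 0.0]
contact_force: [-0.4, -0.1, -3.2]
opening: 0.0113
```

```bash
python3 shot.py 7 
```

```text
10.85 [540.05  34.3  127.78] xang 0.2424 z [-1.e-04  2.e-04 -1.e+00] F tool [-0.4 -0.   3.2] T [-0.08  0.04 -0.03] 0.011270472383936282
TCP in rail x,y 0.15746182407411302 -12.278343213414464
```

Call:
{"fn": "step_arm", "kwargs": {"increments": "0 -0.12 0 0 0 0;0 -0.15 0 0 0 0;0 -0.15 0 0 0 0;0 -0.15 0 0 0 0;0 -0.15 0 0 0 0;0 -0.15 0 0 0 0;0 -0.15 0 0 0 0;0 -0.12 0 0 0 0;0 0 0 0 0 0"}}

```text
t: 11.6
tool_pos: [0.5332, 0.0622, 0.1278]
tool_rot: [-3.118, -0.38, 0.0]
contact_force: [0.4, 0.3, -3.8]
opening: 0.0113
```

```bash
python3 shot.py 8 
```

```text
11.6 [533.17  62.16 127.8 ] xang 0.2426 z [-1.e-04  2.e-04 -1.e+00] F tool [ 0.5 -0.2  3.8] T [-0.03  0.01  0.  ] 0.01128390343975675
TCP in rail x,y 0.039454803180128284 16.415706178520757
```

Call:
{"fn": "step_arm", "kwargs": {"increments": "0 -0.1 0 0 0 0;0 -0.1 0 0 0 0;0 -0.15 0 0 0 0;0 -0.15 0 0 0 0;0 -0.15 0 0 0 0;0 -0.15 0 0 0 0;0 -0.1 0 0 0 0;0 0 0 0 0 0"}}

```text
t: 12.27
tool_pos: [0.5278, 0.084, 0.1278]
tool_rot: [-3.118, -0.38, 0.0]
contact_force: [-0.1, -0.5, -3.0]
opening: 0.0113
```

```bash
python3 shot.py 9 wrist side; python3 - <<'E'
from h import *
d=pickle.load(open("d9.pkl","rb"))
cv2.imwrite("pics/w9a.png",cv2.resize(d["wrist"]["pixels"][0:220,150:370,::-1],None,fx=2.7,fy=2.7,interpolation=cv2.INTER_NEAREST))
cv2.imwrite("pics/s9a.png",cv2.resize(d["side"]["pixels"][190:384,120:290,::-1],None,fx=3,fy=3,interpolation=cv2.INTER_NEAREST))
E
```

```text
12.2667 [527.79  83.97 127.8 ] xang 0.2427 z [-1.e-04  1.e-04 -1.e+00] F tool [-0.2  0.5  3. ] T [-0.03  0.02 -0.01] 0.011291282564492362
TCP in rail x,y -0.04553891278218636 38.87336500407742
```

View pics/w9a.png

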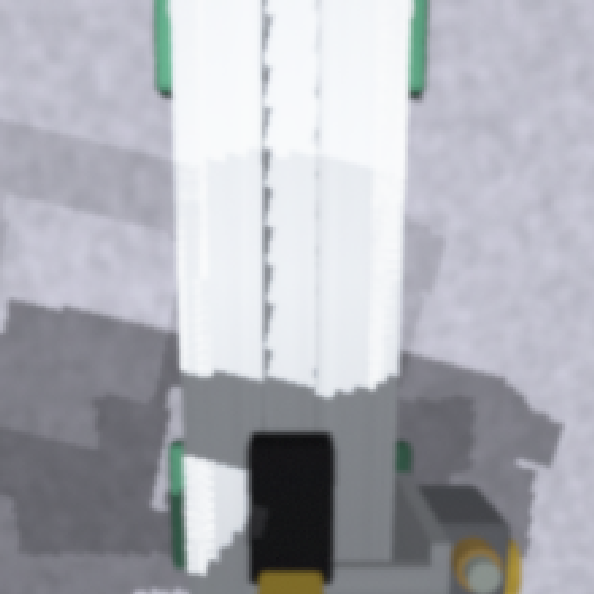

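View pics/s9a.png

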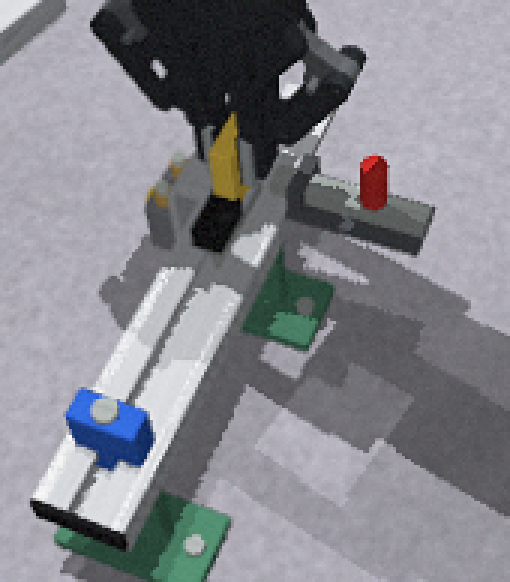

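Call:
{"fn": "step_arm", "kwargs": {"increments": "0 -0.1 0 0 0 0;0 -0.12 0 0 0 0;0 -0.12 0 0 0 0;0 -0.12 0 0 0 0;0 -0.12 0 0 0 0;0 0 0 0 0 0"}}

```text
t: 12.87
tool_pos: [0.5251, 0.0982, 0.1283]
tool_rot: [-3.118, -0.38, -0.003]
contact_force: [4.2, 2.7, -3.8]
opening: 0.0113
```

```bash
python3 shot.py 10 
```

```text
12.8667 [525.09  98.23 128.34] xang 0.2423 z [ 2.e-03  9.e-04 -1.e+00] F tool [ 4.7 -1.6  3.8] T [ 0.25 -0.68 -0.07] 0.01129644017749663
TCP in rail x,y 0.6927128048277478 53.369356051835666
```

Call:
{"fn": "step_arm", "kwargs": {"increments": "0 -0.12 0 0 0 0;0 -0.12 0 0 0 0;0 -0.12 0 0 0 0;0 -0.12 0 0 0 0;0 -0.12 0 0 0 0;0 -0.12 0 0 0 0;0 -0.12 0 0 0 0;0 -0.12 0 0 0 0;0 0 0 0 0 0"}}

```text
t: 13.62
tool_pos: [0.5192, 0.1213, 0.1282]
tool_rot: [-3.118, -0.38, -0.003]
contact_force: [4.3, -0.4, -3.2]
opening: 0.0107
```

```bash
python3 shot.py 11 wrist side; python3 - <<'E'
from h import *
d=pickle.load(open("d11.pkl","rb"))
cv2.imwrite("pics/w11a.png",cv2.resize(d["wrist"]["pixels"][0:220,150:370,::-1],None,fx=2.7,fy=2.7,interpolation=cv2.INTER_NEAREST))
cv2.imwrite("pics/s11a.png",cv2.resize(d["side"]["pixels"][190:384,120:290,::-1],None,fx=3,fy=3,interpolation=cv2.INTER_NEAREST))
E
```

```text
13.6167 [519.2  121.29 128.18] xang 0.2424 z [ 1.6e-03  3.0e-04 -1.0e+00] F tool [4.1 1.4 3.2] T [ 0.03 -1.03  0.02] 0.010687782479258945
TCP in rail x,y 0.405218854801511 77.16549200643776
```

View pics/w11a.png

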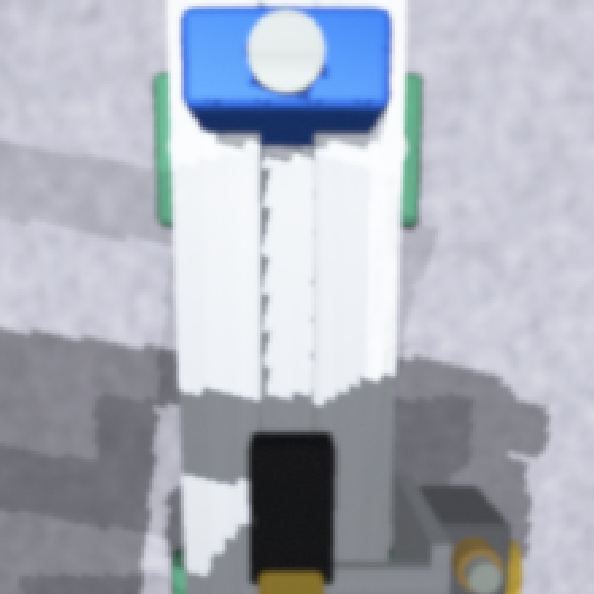

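View pics/s11a.png

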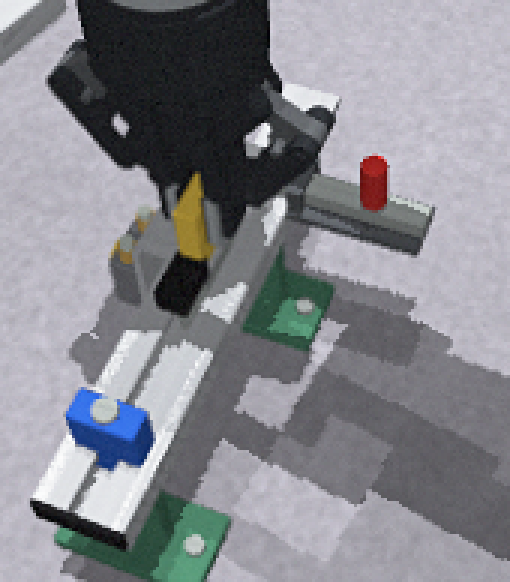

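```bash
python3 - <<'E'
from h import *
d=pickle.load(open("d11.pkl","rb"));im=d["wrist"];o=d["o"]
Rt=R.from_rotvec(o["tool_rot"]).as_matrix();p=np.array(o["tool_pos"])
f=2.7
for n,L,z in(("stop top edge",[(190,106),(386,106)],.129),("stop bottom edge",[(203,132),(372,132)],.101),("bump",[(250,435),(333,435)],.127)):
    W=onz(im,[(a/f-.5+150,b/f-.5) for a,b in L],z);print(n,((W-p)@Rt*1e3).round(1).tolist())
E
```

```text
stop top edge [[-15.8, -99.0, -0.9], [15.8, -99.0, -0.8]]
stop bottom edge [[-16.6, -99.3, 27.1], [16.2, -99.3, 27.2]]
bump [[-6.9, -44.5, 1.2], [8.0, -44.5, 1.2]]
```

Call:
{"fn": "step_arm", "kwargs": {"increments": "0 -0.12 0 0 0 0;0 -0.16 0 0 0 0;0 -0.16 0 0 0 0;0 -0.16 0 0 0 0;0 -0.16 0 0 0 0;0 -0.16 0 0 0 0;0 -0.16 0 0 0 0;0 -0.16 0 0 0 0;0 -0.16 0 0 0 0;0 -0.16 0 0 0 0;0 -0.12 0 0 0 0;0 0 0 0 0 0"}}

```text
t: 14.72
tool_pos: [0.5091, 0.1617, 0.1281]
tool_rot: [3.118, 0.38, 0.002]
contact_force: [5.6, 0.2, -2.6]
opening: 0.0114
```

```bash
python3 shot.py 12 wrist; python3 - <<'E'
from h import *
d=pickle.load(open("d12.pkl","rb"))
cv2.imwrite("pics/w12a.png",cv2.resize(d["wrist"]["pixels"][60:260,180:350,::-1],None,fx=3,fy=3,interpolation=cv2.INTER_NEAREST))
E
```

```text
14.7167 [509.12 161.68 128.06] xang 0.2424 z [ 1.4e-03 -2.0e-04 -1.0e+00] F tool [5.5 1.1 2.6] T [-0.1  -1.13  0.  ] 0.011447321091926803
TCP in rail x,y 0.13281487246986856 118.79753141347358
```

View pics/w12a.png

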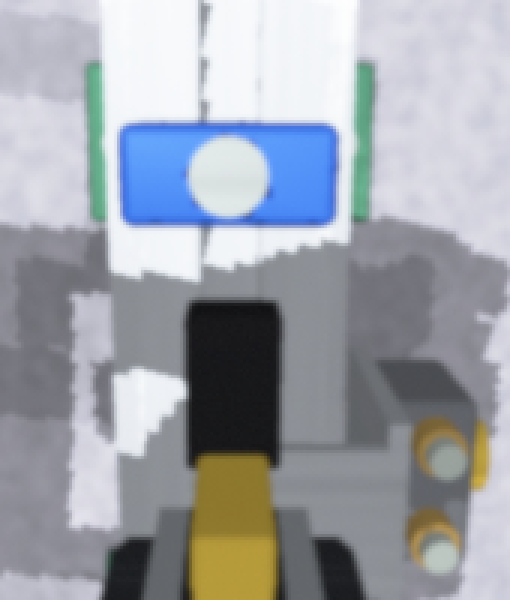

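Call:
{"fn": "step_arm", "kwargs": {"increments": "0 -0.06 0 0 0 0;0 -0.06 0 0 0 0;0 -0.06 0 0 0 0;0 -0.06 0 0 0 0;0 -0.06 0 0 0 0;0 -0.06 0 0 0 0;0 -0.04 0 0 0 0;0 0 0 0 0 0"}}

```text
t: 15.43
tool_pos: [0.5069, 0.1709, 0.128]
tool_rot: [3.117, 0.379, 0.002]
contact_force: [5.6, -1.3, -4.4]
opening: 0.0111
```

```bash
python3 shot.py 13 wrist; python3 - <<'E'
from h import *
d=pickle.load(open("d13.pkl","rb"))
cv2.imwrite("pics/w13a.png",cv2.resize(d["wrist"]["pixels"][90:190,220:310,::-1],None,fx=6,fy=6,interpolation=cv2.INTER_NEAREST))
E
```

```text
15.4333 [506.86 170.86 128.03] xang 0.2421 z [ 0.0015 -0.001  -1.    ] F tool [5.1 2.6 4.4] T [-0.28 -1.19  0.02] 0.011050022991586469
TCP in rail x,y 0.10481878514497112 128.25435210154717
```

View pics/w13a.png

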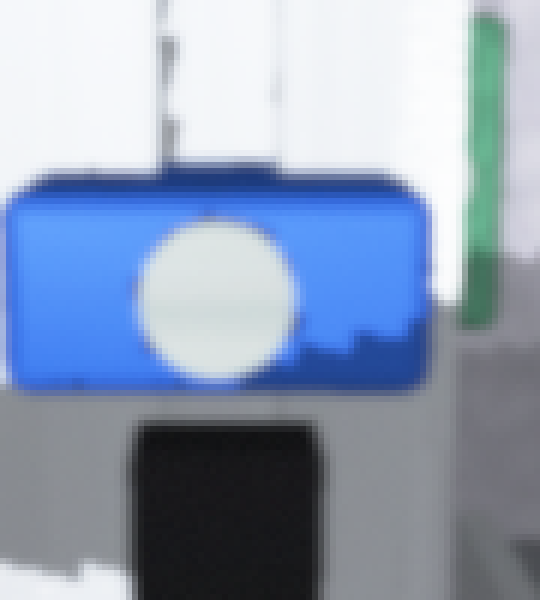

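Call:
{"fn": "step_arm", "kwargs": {"increments": "0 -0.02 0 0 0 0;0 -0.02 0 0 0 0;0 -0.02 0 0 0 0;0 0 0 0 0 0"}}

```text
t: 15.82
tool_pos: [0.5065, 0.1722, 0.128]
tool_rot: [3.117, 0.379, 0.002]
contact_force: [4.0, -2.1, -2.9]
opening: 0.0114
```

Call:
{"fn": "step_arm", "kwargs": {"increments": "0 -0.02 0 0 0 0;0 0 0 0 0 0"}}

```text
t: 15.98
tool_pos: [0.5064, 0.1726, 0.128]
tool_rot: [3.117, 0.379, 0.002]
contact_force: [6.1, -2.0, -3.1]
opening: 0.0113
```

Call:
{"fn": "step_arm", "kwargs": {"increments": "0 -0.02 0 0 0 0;0 0 0 0 0 0"}}

```text
t: 16.15
tool_pos: [0.5063, 0.1731, 0.128]
tool_rot: [3.117, 0.379, 0.002]
contact_force: [6.2, -2.8, -3.7]
opening: 0.0111
```

Call:
{"fn": "step_arm", "kwargs": {"increments": "0 -0.015 0 0 0 0;0 0 0 0 0 0"}}

```text
t: 16.32
tool_pos: [0.5062, 0.1734, 0.1281]
tool_rot: [3.117, 0.379, 0.002]
contact_force: [6.1, -1.2, -3.1]
opening: 0.0112
```

Call:
{"fn": "step_arm", "kwargs": {"increments": "0 -0.015 0 0 0 0;0 0 0 0 0 0"}}

```text
t: 16.48
tool_pos: [0.5062, 0.1738, 0.1281]
tool_rot: [3.117, 0.379, 0.002]
contact_force: [6.7, -2.0, -2.7]
opening: 0.011
```

Call:
{"fn": "step_arm", "kwargs": {"increments": "0 -0.01 0 0 0 0;0 0 0 0 0 0"}}

```text
t: 16.65
tool_pos: [0.5061, 0.174, 0.1281]
tool_rot: [3.117, 0.379, 0.002]
contact_force: [6.2, -1.6, -4.1]
opening: 0.0111
```

Call:
{"fn": "step_arm", "kwargs": {"increments": "0 -0.01 0 0 0 0;0 0 0 0 0 0"}}

```text
t: 16.82
tool_pos: [0.506, 0.1743, 0.1281]
tool_rot: [3.117, 0.379, 0.002]
contact_force: [5.9, -1.3, -2.9]
opening: 0.0113
```

Call:
{"fn": "step_arm", "kwargs": {"increments": "0 -0.01 0 0 0 0;0 0 0 0 0 0"}}

```text
t: 16.98
tool_pos: [0.506, 0.1745, 0.1281]
tool_rot: [3.117, 0.379, 0.002]
contact_force: [4.9, -1.9, -4.5]
opening: 0.0111
```

Call:
{"fn": "step_arm", "kwargs": {"increments": "0 -0.01 0 0 0 0;0 0 0 0 0 0"}}

```text
t: 17.15
tool_pos: [0.5059, 0.1748, 0.128]
tool_rot: [3.117, 0.379, 0.002]
contact_force: [6.1, -1.4, -3.6]
opening: 0.0114
```

```bash
python3 shot.py 14 wrist; python3 - <<'E'
from h import *
d=pickle.load(open("d14.pkl","rb"))
cv2.imwrite("pics/w14a.png",cv2.resize(d["wrist"]["pixels"][90:190,220:310,::-1],None,fx=6,fy=6,interpolation=cv2.INTER_NEAREST))
E
```

```text
17.15 [505.91 174.76 128.04] xang 0.2421 z [ 0.0016 -0.0013 -1.    ] F tool [5.6 2.8 3.6] T [-0.43 -1.22  0.03] 0.011391125255810083
TCP in rail x,y 0.09510893734951864 132.2679005510806
```

View pics/w14a.png

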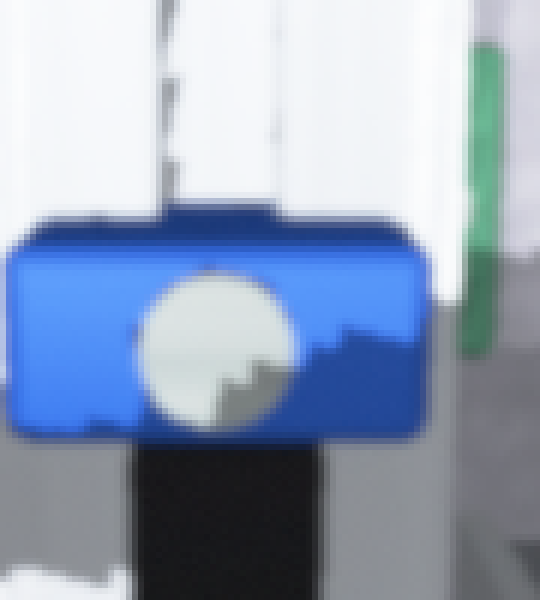

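Call:
{"fn": "step_arm", "kwargs": {"increments": "0 -0.01 0 0 0 0;0 0 0 0 0 0"}}

```text
t: 17.37
tool_pos: [0.5058, 0.175, 0.1281]
tool_rot: [3.117, 0.379, 0.002]
contact_force: [6.0, -1.9, -3.6]
opening: 0.0115
```

Call:
{"fn": "step_arm", "kwargs": {"increments": "0 -0.01 0 0 0 0;0 0 0 0 0 0"}}

```text
t: 17.53
tool_pos: [0.5058, 0.1752, 0.1281]
tool_rot: [3.117, 0.379, 0.002]
contact_force: [5.7, -2.2, -3.3]
opening: 0.0111
```

Call:
{"fn": "step_arm", "kwargs": {"increments": "0 -0.01 0 0 0 0;0 0 0 0 0 0"}}

```text
t: 17.7
tool_pos: [0.5058, 0.1753, 0.1281]
tool_rot: [3.117, 0.379, 0.002]
contact_force: [6.0, -2.3, -3.5]
opening: 0.0112
```

Call:
{"fn": "step_arm", "kwargs": {"increments": "0 -0.01 0 0 0 0;0 0 0 0 0 0"}}

```text
t: 17.87
tool_pos: [0.5058, 0.1754, 0.1281]
tool_rot: [3.116, 0.379, 0.002]
contact_force: [5.8, -3.3, -3.5]
opening: 0.0114
```

Call:
{"fn": "step_arm", "kwargs": {"increments": "0 -0.01 0 0 0 0;0 0 0 0 0 0"}}

```text
t: 18.03
tool_pos: [0.5057, 0.1754, 0.1281]
tool_rot: [3.116, 0.379, 0.002]
contact_force: [6.9, -3.9, -3.0]
opening: 0.0112
```

Call:
{"fn": "step_arm", "kwargs": {"increments": "0 -0.01 0 0 0 0;0 0 0 0 0 0"}}

```text
t: 18.2
tool_pos: [0.5058, 0.1754, 0.1281]
tool_rot: [3.115, 0.379, 0.002]
contact_force: [7.0, -4.1, -3.7]
opening: 0.0111
```

Call:
{"fn": "step_arm", "kwargs": {"increments": "0 -0.02 0 0 0 0;0 0 0 0 0 0"}}

```text
t: 18.37
tool_pos: [0.5057, 0.1754, 0.1281]
tool_rot: [3.114, 0.379, 0.003]
contact_force: [6.0, -7.3, -3.3]
opening: 0.011
```

Call:
{"fn": "step_arm", "kwargs": {"increments": "0 -0.02 0 0 0 0;0 0 0 0 0 0"}}

```text
t: 18.53
tool_pos: [0.5057, 0.1754, 0.1282]
tool_rot: [3.113, 0.378, 0.003]
contact_force: [6.7, -7.8, -3.2]
opening: 0.0114
```

```bash
python3 shot.py 15
```

```text
18.5333 [505.73 175.4  128.15] xang 0.2419 z [ 0.0023 -0.0054 -1.    ] F tool [4.6 9.2 3.2] T [-1.29 -1.34  0.06] 0.01141324943926782
TCP in rail x,y 0.07512389003539255 132.9299671470323
```

Call:
{"fn": "step_arm", "kwargs": {"increments": "0 -0.02 0 0 0 0;0 -0.02 0 0 0 0;0 0 0 0 0 0"}}

```text
t: 18.78
tool_pos: [0.5057, 0.1755, 0.1283]
tool_rot: [3.111, 0.378, 0.003]
contact_force: [6.8, -11.6, -2.4]
opening: 0.0113
```

Call:
{"fn": "step_arm", "kwargs": {"increments": "0 -0.02 0 0 0 0;0 0 0 0 0 0"}}

```text
t: 18.95
tool_pos: [0.5057, 0.1755, 0.1283]
tool_rot: [3.11, 0.378, 0.003]
contact_force: [7.1, -12.7, -1.7]
opening: 0.0114
```

```bash
python3 shot.py 16
```

```text
18.95 [505.73 175.5  128.33] xang 0.2418 z [ 0.0029 -0.0085 -1.    ] F tool [ 3.8 14.   1.9] T [-2.13 -1.4   0.05] 0.011405902324149701
TCP in rail x,y 0.09735078641030981 133.031856135732
```

One more increment, then hold briefly.

Call:
{"fn": "step_arm", "kwargs": {"increments": "0 -0.02 0 0 0 0;0 -0.02 0 0 0 0;0 0 0 0 0 0;0 0 0 0 0 0;0 0 0 0 0 0;0 0 0 0 0 0;0 0 0 0 0 0"}}

```text
t: 19.53
tool_pos: [0.5057, 0.1756, 0.1284]
tool_rot: [3.108, 0.377, 0.003]
contact_force: [7.5, -14.8, -1.8]
opening: 0.0113
```

```bash
python3 shot.py 17
```

```text
19.5333 [505.72 175.58 128.45] xang 0.2417 z [ 0.0032 -0.0104 -0.9999] F tool [ 3.8 16.1  1.9] T [-2.59 -1.46  0.11] 0.011256416068102718
TCP in rail x,y 0.1058796313207182 133.11048626040468
```

Call:
{"fn": "step_arm", "kwargs": {"increments": "0 0.04 0 0 0 0;0 0.04 0 0 0 0;0 0.04 0.02 0 0 0;0 0 0.02 0 0 0;0 0 0 0 0 0;0 0 0 0 0 0"}}

```text
t: 20.03
tool_pos: [0.5059, 0.1755, 0.128]
tool_rot: [3.114, 0.378, 0.003]
contact_force: [3.9, -5.8, 0.2]
opening: 0.0113
```

```bash
python3 shot.py 18
```

```text
20.0333 [505.93 175.48 128.  ] xang 0.2418 z [ 0.0024 -0.004  -1.    ] F tool [ 2.4  6.6 -0.2] T [-1.09 -0.99  0.03] 0.011303162340207002
TCP in rail x,y 0.28917284108321795 132.96278559191077
```

Call:
{"fn": "step_arm", "kwargs": {"increments": "0 0.03 0.01 0 0 0;0 0 0 0 0 0;0 0 0 0 0 0"}}

```text
t: 20.28
tool_pos: [0.506, 0.1755, 0.1278]
tool_rot: [3.116, 0.379, 0.003]
contact_force: [5.6, -4.6, -0.2]
opening: 0.0115
```

Call:
{"fn": "step_arm", "kwargs": {"increments": "0 0 0 0 0 0;0 0 0 0 0 0;0 0 0 0 0 0;0 0 0 0 0 0;0 0 0 0 0 0", "fingers": -0.2}}

```text
t: 20.7
tool_pos: [0.5045, 0.1768, 0.1263]
tool_rot: [-3.118, -0.38, 0.002]
contact_force: [-0.3, -1.0, 0.2]
opening: 0.0338
```

```bash
python3 shot.py 19 wrist; python3 - <<'E'
from h import *
d=pickle.load(open("d19.pkl","rb"))
cv2.imwrite("pics/w19a.png",cv2.resize(d["wrist"]["pixels"][80:300,150:370,::-1],None,fx=2.7,fy=2.7,interpolation=cv2.INTER_NEAREST))
E
```

```text
20.7 [504.46 176.77 126.35] xang 0.2422 z [-1.2e-03  1.0e-04 -1.0e+00] F tool [-0.6  0.9 -0.2] T [ 0.04 -0.01 -0.  ] 0.03383236672422005
TCP in rail x,y -0.8389260418399651 134.56279978380584
```

View pics/w19a.png

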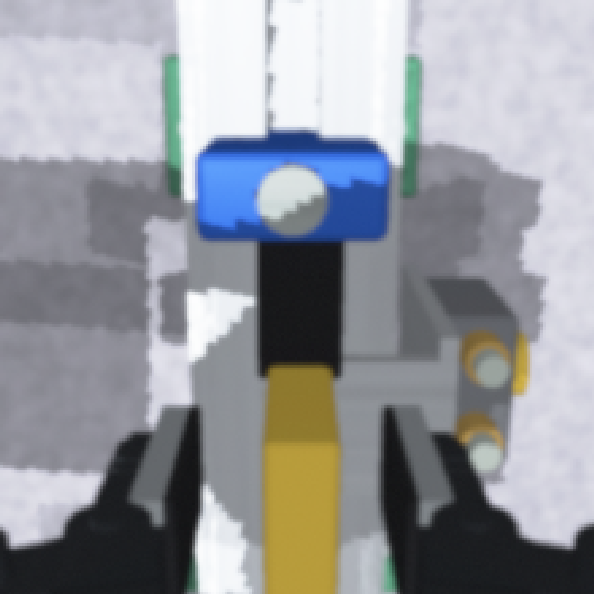

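Call:
{"fn": "step_arm", "kwargs": {"increments": "0 0 -0.3 0 0 0;0 0 -0.6 0 0 0;0 0 -0.9 0 0 0;0 0 -0.9 0 0 0;0 0 -0.5 0 0 0;-0.6 0.5 0 0 0 0;-0.8 0.8 0 0 0 0;-0.8 0.9 0 0 0 0;-0.8 0.9 0 0 0 0;-0.8 0.9 0 0 0 0;-0.1 0.5 0 0 0 0;0 0 0 0 0 0"}}

```text
t: 21.75
tool_pos: [0.4368, 0.0422, 0.2068]
tool_rot: [3.118, 0.374, 0.001]
contact_force: [-0.5, 0.0, -0.5]
opening: 0.0343
```

Call:
{"fn": "step_arm", "kwargs": {"increments": "0 0 0 0 0 0;0 0 0 0 0 0;0 0 0 0 0 0;0 0 0 0 0 0", "fingers": -1}}

```text
t: 22.08
tool_pos: [0.4374, 0.0448, 0.2065]
tool_rot: [-3.118, -0.381, 0.001]
contact_force: [-0.5, -0.6, -0.5]
opening: 0.0001
```

```bash
python3 shot.py 20 wrist side
```

```text
22.0833 [437.38  44.82 206.5 ] xang 0.2435 z [-4.e-04  2.e-04 -1.e+00] F tool [-0.6  0.5  0.5] T [-0.01  0.02 -0.03] 0.00010114223737730306
TCP in rail x,y -97.13983965235518 22.14824134279962
```

View pics/wrist20.png

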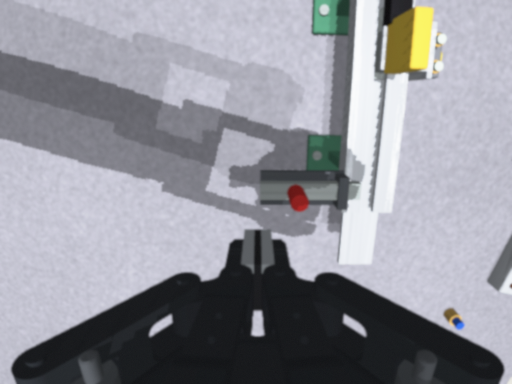

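View pics/side20.png

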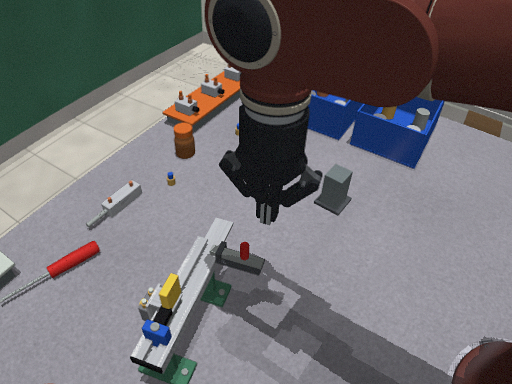

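```bash
python3 - <<'E'
from h import *
d=pickle.load(open("d20.pkl","rb"));im=d["wrist"];o=d["o"]
Rt=R.from_rotvec(o["tool_rot"]).as_matrix();p=np.array(o["tool_pos"])
m=cv2.inRange(hsv(im),(0,150,150),(5,255,255))
m=cv2.inRange(hsv(im),(0,170,60),(8,255,255));ys,xs=np.nonzero(m[170:220,280:320]);print(xs.min()+280,xs.max()+280,ys.min()+170,ys.max()+170)
H=hsv(im)[196:212,296:310,2];print(H[::3])
for L,z in(([(301,204)],.14),([(243,235),(272,235)],p[2])):
    W=onz(im,L,z);print(W,((W-p)@Rt*1e3).round(1))
E
```

```text
289 307 186 210
[[131 136 139 140 140 138 138 134 128 122 121 128 139 147]
 [142 142 142 141 141 141 140 141 140 139 136 129 124 122]
 [139 140 140 140 141 139 139 140 140 140 139 133 115  91]
 [139 141 145 148 150 151 152 157 163 164 161 151 137 125]
 [142 153 164 169 170 170 168 168 166 161 151 138 130 135]
 [142 147 152 154 152 149 146 141 136 132 134 134 136 136]]
[[0.46918349 0.05190287 0.14      ]] [[32.6  0.8 66.5]]
[[0.42929032 0.0486277  0.20650245]
 [0.44385125 0.05223536 0.20650245]] [[-6.9 -5.6  0. ]
 [ 8.1 -5.6 -0. ]]
```

Call:
{"fn": "step_arm", "kwargs": {"increments": "0 0 0.5 0 0 0;0 0 0.8 0 0 0;0 0 0.8 0 0 0;0 0 0.7 0 0 0;0 0 0.4 0 0 0;0 0 0 0 0 0;0 0 0 0 0 0;0.2 0 0 0 0 0;0.2 0 0 0 0 0;0.2 0 0 0 0 0;0 0 0 0 0 0"}}

```text
t: 23.1
tool_pos: [0.4532, 0.0477, 0.1276]
tool_rot: [3.118, 0.379, 0.002]
contact_force: [0.0, 0.1, 0.4]
opening: -0.0002
```

```bash
python3 shot.py 21 wrist side;python3 - <<'E'
from h import *
d=pickle.load(open("d21.pkl","rb"))
cv2.imwrite("pics/s21a.png",cv2.resize(d["side"]["pixels"][190:384,120:300,::-1],None,fx=3,fy=3,interpolation=cv2.INTER_NEAREST))
E
```

```text
23.1 [453.17  47.7  127.62] xang 0.2422 z [ 1.5e-03 -1.0e-04 -1.0e+00] F tool [ 0.  -0.1 -0.4] T [-0.07  0.03  0.04] -0.0001894465596530645
TCP in rail x,y -81.10903449219671 21.219551994070272
```

View pics/s21a.png

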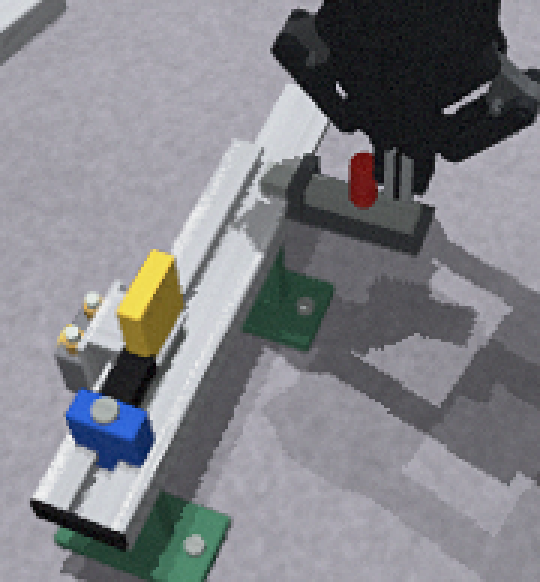

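Fingers stand right behind the knob, clear above the bolt; the hanger sits at the stop. Push in stages.

Call:
{"fn": "step_arm", "kwargs": {"increments": "0.1 0 0 0 0 0;0.1 0 0 0 0 0;0.1 0 0 0 0 0;0.1 0 0 0 0 0;0.1 0 0 0 0 0;0 0 0 0 0 0"}}

```text
t: 23.7
tool_pos: [0.4644, 0.0507, 0.1266]
tool_rot: [-3.119, -0.379, -0.001]
contact_force: [-0.2, -0.4, 0.7]
opening: 0.0002
```

Call:
{"fn": "step_arm", "kwargs": {"increments": "0.08 0 0 0 0 0;0.08 0 0 0 0 0;0.08 0 0 0 0 0;0.08 0 0 0 0 0;0 0 0 0 0 0"}}

```text
t: 24.12
tool_pos: [0.4721, 0.0526, 0.1265]
tool_rot: [-3.119, -0.379, -0.0]
contact_force: [-1.9, 0.3, 0.4]
opening: -0.0002
```

```bash
python3 shot.py 22
```

```text
24.1167 [472.06  52.6  126.54] xang 0.242 z [ 2.e-04  1.e-04 -1.e+00] F tool [-1.8 -0.7 -0.4] T [-0.02  0.16  0.03] -0.00018752497399874914
TCP in rail x,y -61.601041541053014 21.52948917696364
```

Call:
{"fn": "step_arm", "kwargs": {"increments": "0.05 0 0 0 0 0;0.05 0 0 0 0 0;0.05 0 0 0 0 0;0.05 0 0 0 0 0;0 0 0 0 0 0"}}

```text
t: 24.53
tool_pos: [0.4744, 0.0532, 0.1262]
tool_rot: [3.118, 0.38, -0.011]
contact_force: [-11.8, -3.9, 7.1]
opening: -0.0001
```

Call:
{"fn": "step_arm", "kwargs": {"increments": "0.04 0 0 0 0 0;0.04 0 0 0 0 0;0 0 0 0 0 0"}}

```text
t: 24.78
tool_pos: [0.4747, 0.0533, 0.1261]
tool_rot: [3.117, 0.38, -0.019]
contact_force: [-17.9, -4.3, 11.9]
opening: -0.0001
```

```bash
python3 shot.py 23
```

```text
24.7833 [474.73  53.26 126.12] xang 0.2423 z [-0.0117 -0.0027 -0.9999] F tool [-18.6  -0.1 -11.7] T [-0.76  2.71  0.01] -0.0001070411748472151
TCP in rail x,y -58.85367875686392 21.54255305666922
```

```bash
python3 shot.py 24 wrist side;python3 - <<'E'
from h import *
d=pickle.load(open("d24.pkl","rb"))
cv2.imwrite("pics/s24a.png",cv2.resize(d["side"]["pixels"][200:300,180:290,::-1],None,fx=5,fy=5,interpolation=cv2.INTER_NEAREST))
cv2.imwrite("pics/w24a.png",cv2.resize(d["wrist"]["pixels"][130:300,200:400,::-1],None,fx=3.5,fy=3.5,interpolation=cv2.INTER_NEAREST))
E
```

```text
24.7833 [474.73  53.26 126.12] xang 0.2423 z [-0.0117 -0.0027 -0.9999] F tool [-18.6  -0.1 -11.7] T [-0.76  2.71  0.01] -0.0001070411748472151
TCP in rail x,y -58.85367875686392 21.54255305666922
```

View pics/s24a.png

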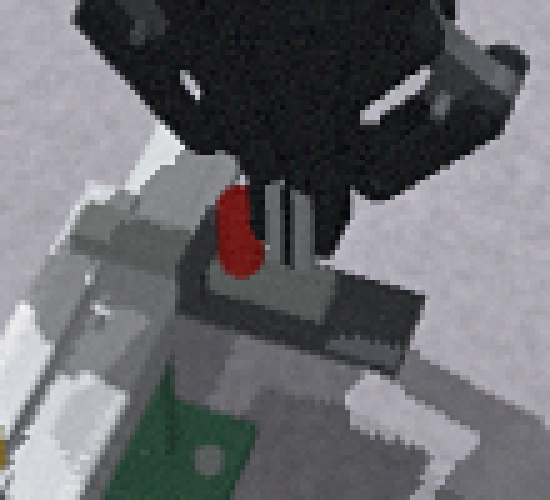

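View pics/w24a.png

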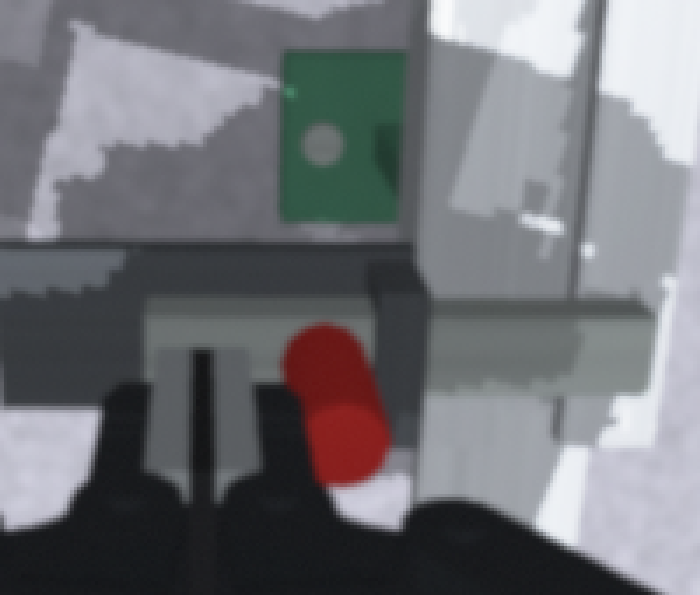

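```bash
python3 - <<'E'
from h import *
y=.238;m=np.array([537,46.2])
def rail(W): v=W[:,:2]*1e3-m;return np.c_[v@[np.cos(y),np.sin(y)],v@[-np.sin(y),np.cos(y)]].round(1)
d=pickle.load(open("d24.pkl","rb"));im=d["wrist"]
q=lambda a,b:[(a/3.5-.5+200,b/3.5-.5+130)]
print("knob top",rail(onz(im,q(348,445),.14)),"base",rail(onz(im,q(323,362),.11)),"tip",rail(onz(im,q(655,345),.11)),"rail L edge",rail(onz(im,q(415,480),.1)))
d=pickle.load(open("d20.pkl","rb"));im=d["wrist"]
print("before: knob top",rail(onz(im,[(301,204)],.14)))
d=pickle.load(open("d6.pkl","rb"));im=d["wrist"]
print("before tip",rail(onz(im,[(202/3-.5+170,135/3-.5+100)],.11)))
E
```

```text
knob top [[-38.3  22.5]] base [[-38.8  21.1]] tip [[16.1 24.3]] rail L edge [[-19.9  -6.9]]
before: knob top [[-64.6  21.5]]
before tip [[-10.   23.3]]
```

Call:
{"fn": "step_arm", "kwargs": {"increments": "-0.1 0 0 0 0 0;-0.2 0 0 0 0 0;-0.4 0 0 0 0 0;-0.4 0 0 0 0 0;-0.2 0 -0.5 0 0 0;0 0 -0.8 0 0 0;0 0 -0.8 0 0 0;0 0 -0.8 0 0 0;0 0 -0.5 0 0 0;0 0 0 0 0 0;0 0 0 0 0 0"}}

```text
t: 25.8
tool_pos: [0.4474, 0.0465, 0.2119]
tool_rot: [3.118, 0.379, 0.003]
contact_force: [0.5, -0.3, -0.5]
opening: 0.0003
```

```bash
python3 shot.py 25 wrist side;python3 - <<'E'
from h import *
d=pickle.load(open("d25.pkl","rb"))
cv2.imwrite("pics/s25a.png",cv2.resize(d["side"]["pixels"][190:384,120:300,::-1],None,fx=3,fy=3,interpolation=cv2.INTER_NEAREST))
E
```

```text
25.8 [447.44  46.47 211.86] xang 0.2421 z [ 1.8e-03  1.0e-04 -1.0e+00] F tool [0.5 0.5 0.5] T [ 0.06  0.03 -0.03] 0.0003434454321869661
TCP in rail x,y -86.96973536736277 21.377957767167075
```

View pics/s25a.png

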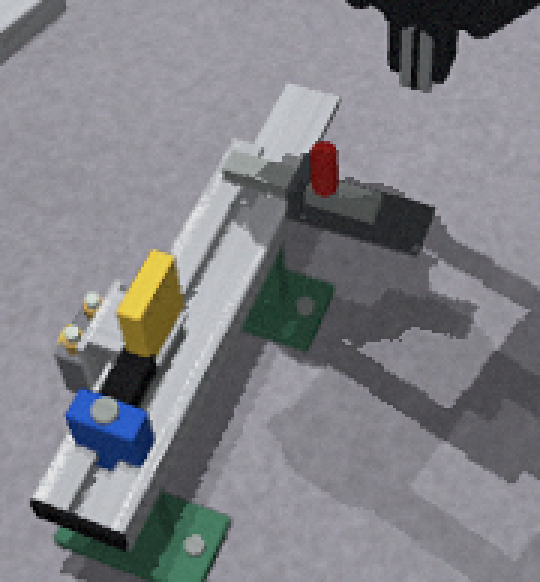

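View pics/wrist25.png

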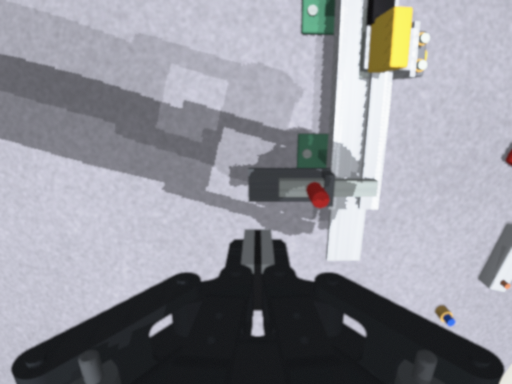

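```bash
python3 - <<'E'
from h import *
y=.238;m=np.array([537,46.2])
def rail(W): v=W[:,:2]*1e3-m;return np.c_[v@[np.cos(y),np.sin(y)],v@[-np.sin(y),np.cos(y)]].round(1)
d=pickle.load(open("d25.pkl","rb"));im=d["side"]
q=lambda L:[(a/3-.5+120,b/3-.5+190) for a,b in L]
print("tab top corners",rail(onz(im,q([(117,318),(140,329),(177,256),(155,249)]),.158)))
print("stop head top front",rail(onz(im,q([(82,389),(152,414)]),.129)), "back",rail(onz(im,q([(68,409),(138,437)]),.129)))
print("bumper back-top at tab",rail(onz(im,q([(117,348),(155,358)]),.126)))
c=im["pixels"][285:360,130:190,::-1];cv2.imwrite("pics/s25b.png",cv2.resize(c,None,fx=8,fy=8,interpolation=cv2.INTER_NEAREST))
E
```

```text
tab top corners [[  4.  153.1]
 [ -7.7 154.5]
 [ -6.2 115. ]
 [  4.7 115. ]]
stop head top front [[ 14.  176.3]
 [-20.  176.1]] back [[ 15.1 187.1]
 [-19.2 188. ]]
bumper back-top at tab [[ 10.4 150.9]
 [ -7.9 149.4]]
```

View pics/s25b.png

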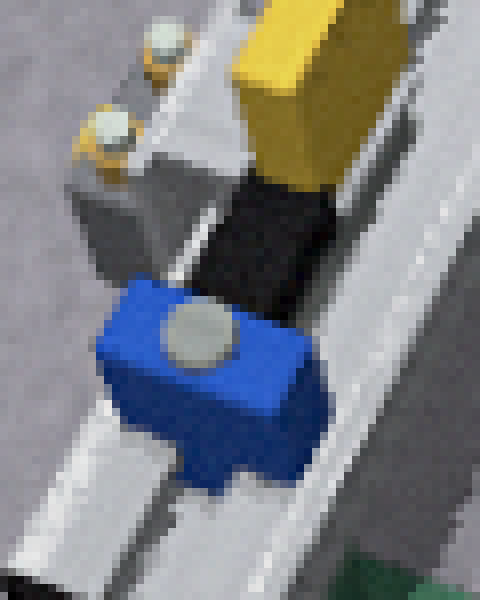

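```bash
python3 -c "
from station import ctrl
print(ctrl.finish_job())"
```

```text
the job is handed in; nothing more can be done
None
```

I slid the yellow-grip hanger into the rail until its bumper met the blue end stop, then pressed it there. The wrist read about 16 N along the rail, of which about 3 N was sliding drag. I let go and pushed the bolt across, then handed the job in at about 26 s.

**Hanger:** the last side picture puts the hanger's origin about 41.8 mm before the stop (42 mm is home), upright and unmoved since I let go. Its sideways reading was about -1 mm, within camera error; the limit is ±4 mm.

**Bolt:** the knob measured at rail x of about -38.5 mm, which means the bolt is fully across at about 30 mm. It ran against its hard end with about 19 N on the tool.

**Robot:** it was about 10 cm above the table fittings and touching nothing when I handed in.

**Blue-grip hanger:** I never approached it. I did not measure it again at the end; earlier pictures showed it on its post.

**Checks that disagreed:** the first top-camera estimate of the stop's distance was about 5 mm short (171 mm against about 176 mm). I used the wrist pictures and the contact force for the final approach instead.

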